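# Put the repair bench's drivers on charge and hang up the headset

### The arm

A 6-joint arm with a two-finger parallel gripper is mounted at the origin on the work surface. World frame = base frame: x ahead of the robot, y to its left, z up, the work surface at z = 0. Lengths are in m, angles in degrees, forces in N, time in s.
With the tool pointing down it reaches from about 0.3 to 0.75 m from the base axis. Payload 8.5 kg.
Tool frame: the origin (TCP) lies between the finger pads; the fingertips stand env.finger_overhang ahead of it and the grasp point (between the pads) lies 2 mm behind it (env.finger_overhang is the distance from the TCP to the fingertips, in m); z points along the fingers, y is the line along which they close (so a half turn about z gives the same grasp; the last joint's range is limited). The gripper opens to 85 mm and grips with 20 to 120 N. Pads are 22 mm wide; open, the fingers measure 114 mm over their backs; the gripper's body (76 mm by 85 mm) begins 54 mm behind the grasp point. The pads swing forward as they close: fully open they stand 13 mm farther back than shut.
Start: joints at [-12.336, 21.807, 74.336, -0, 83.858, -12.336], TCP at [0.55, 0, 0.248] pointing down, gripper open.
Joint ranges: [-178.18, 178.18], [-50.72, 133.34], [12.68, 142.11], [-81.47, 261.47], [9.98, 163.14], [-165.26, 165.26]. Speed limits (degrees/s): [136.94, 136.94, 180, 180, 180, 180].

### API

Orientations are given as a 3x3 rotation matrix whose columns are the frame's x, y, z axes.
In Python, from rig import env gives the robot as it stands. The module is installed in compiled form; this text tells all that it offers.
- The arm moves only by the tool jog_arm, never from a script. Its arguments are lists of equal length, an entry for each row: "hand": the finger opening in m, from 0 to 0.0854; "travel": the shift along the world's x, y, z in m, a list of three; "yaw": the turn about the world's z in rad. A call has exactly 5 rows; each row shifts and turns the commanded pose from where the row before left it; what a row does not reach is not made up. A row lasts 1/8 s, in which the tool goes at most 62.5 mm and 10.7 degrees, less where a joint would pass 70% of its speed; a pose out of reach is approached as far as the arm can. A call is refused whole if a number of a shift passes 0.0625 or a number of a turn 0.188, either way. A call with a gripper value outside its range is refused whole. The fingers move at their own pace and stop on an object; "grip_force" is the grip in N (left out, the last holds). Time passes only in rows, so rows that do not move let the fingers close, or fill a call up. It gives the time, the measured TCP pose, the force, the opening and the grip force at its end, in the units of the state.
- env.observe(): the state, without advancing time (a new reading comes with each control period).
- env.get_image(name): name is "scene" or "side" or "wrist"; returns the picture (384x512x3 uint8, red, green, blue); there is no depth.
- env.calibration(name): a dict with "fx", "fy", "cx", "cy" (pixels), "k1" (the pictures are not rectified: a ray, as slopes to the right and down, at radius r is drawn at 1 + k1 r^2 times it, then the intrinsics apply), "position" and "rotation" of the camera in the world; the wrist camera has in their place "hand_eye" (4x4, takes a point from camera to tool coordinates, whose origin is the TCP and whose axes are the flange's). Camera axes: x right, y down, z forward; pixel columns grow to the right and rows downward; lengths in m; the calibration is good to about 2 mm. A picture is of the moment at which its call begins: read the wrist's pose just before it. calibration takes no time and is no camera call.
- env.close_job(): hands the job in; it is judged then, once.
The state is a dict: "time_s": time; "q": joint angles; "qvel": joint speeds; "joint_efforts": joint torques, N m; "position": TCP position; "tool_rot": TCP orientation; "ft_force": force on the tool from outside, world axes, zero at the start; "wrist_torque": the same for the moment, N m; "grip_width": finger opening in m; "gripper_force": force on a finger pad.
Only numpy, scipy, OpenCV 4.12 (cv2) and the standard library are available. Lean on these libraries where they do the work, as an engineer would, in place of code of your own. Each camera call takes 0.05 s, during which the arm holds its last target. There are 200 camera calls.

### The job

End of shift at the repair bench: stand every cordless screwdriver nose-down in a cup of the charging station, its tapered nose fully home and the driver upright, and hang the headset on the chrome rail with its headband draped over the middle of the bar. Once all the drivers are in their cups, wind the charge timer's red key clockwise all the way to its stop. Leave the tape, the bottle and the mug alone.

Things in the scene. Friction and masses are not known exactly. Their poses are not given: they have to be found in the camera images.
- driver1: cordless driver with blue bands, 0.24 kg, lying (may be absent). Origin on its axis at mid-handle; +x to the nose. Square handle 95 mm long, 38 across flats, chamfered, lies on a flat, side flats upright. x 47.5 to 92.5 mm: nose taper, diameter 36 to 13 mm; bit, 7 mm thick, to x 110.5; round tail cap to x -59.5. Balances within 15 mm of the origin. Starts with the nose roughly to the robot's left (+y)
- shoulder1 (a point): the blue-banded driver's shoulder: on its axis at x = 47.5 mm, where the handle ends and the taper (45 mm long) begins
- driver2: cordless driver with orange bands, 0.24 kg, lying (may be absent). Origin on its axis at mid-handle; +x to the nose. Square handle 95 mm long, 38 across flats, chamfered, lies on a flat, side flats upright. x 47.5 to 92.5 mm: nose taper, diameter 36 to 13 mm; bit, 7 mm thick, to x 110.5; round tail cap to x -59.5. Balances within 15 mm of the origin. Starts with the nose roughly to the robot's left (+y)
- shoulder2 (a point): the orange-banded driver's shoulder: on its axis at x = 47.5 mm, where the handle ends and the taper (45 mm long) begins
- driver3: cordless driver with green bands, 0.24 kg, lying (may be absent). Origin on its axis at mid-handle; +x to the nose. Square handle 95 mm long, 38 across flats, chamfered, lies on a flat, side flats upright. x 47.5 to 92.5 mm: nose taper, diameter 36 to 13 mm; bit, 7 mm thick, to x 110.5; round tail cap to x -59.5. Balances within 15 mm of the origin. Starts with the nose roughly to the robot's left (+y)
- shoulder3 (a point): the green-banded driver's shoulder: on its axis at x = 47.5 mm, where the handle ends and the taper (45 mm long) begins
- station: fixed grey charging station, base 90 (x) x 340 (y) x 30 mm, origin under its centre, front (-x) towards the robot. Along y stand three black conical cups, 45 mm tall on the base, 80 mm apart at y = -127, -47, 33 mm; the charge timer is at y = 128 mm
- cup1 (a point): centre of the mouth of cup 1, 75 mm above the bench. The cup (45 mm outside and 35 mm inside diameter at the mouth) tapers inside to match a driver's nose, open below for the bit (62 mm free depth); a driver stands fully home nose-down with its shoulder about 1 to 4 mm above this point
- cup2 (a point): centre of the mouth of cup 2, 75 mm above the bench. The cup (45 mm outside and 35 mm inside diameter at the mouth) tapers inside to match a driver's nose, open below for the bit (62 mm free depth); a driver stands fully home nose-down with its shoulder about 1 to 4 mm above this point
- cup3 (a point): centre of the mouth of cup 3, 75 mm above the bench. The cup (45 mm outside and 35 mm inside diameter at the mouth) tapers inside to match a driver's nose, open below for the bit (62 mm free depth); a driver stands fully home nose-down with its shoulder about 1 to 4 mm above this point
- key (a joint): the sprung timer key's turn in rad, 0 unwound to 7.0 at its stop, growing clockwise seen from above; starts between 0 and 0.8. It takes 0.10 N m of friction plus 0.012 N m per rad of spring; the ratchet holds it where it is left, so it can be wound in several partial turns
- key_grip (a point): middle of the key's red upright wing, on its upright turning axis, 67 mm above the bench: the wing is 48 mm long (point x), 10 mm thick (point y) and reaches 14 mm above and 13 mm below this point, where a round collar 32 mm in diameter begins. The point turns with the key
- headset: headset, 0.22 kg, standing on the bench on its two black ear cups (each 62 x 32 x 68 mm, centred at y = +-66 mm, 100 mm free between them), band arching over in its y-z plane, 170 mm wide and 144 mm tall. Origin midway between the cups at their underside, z up. The crown is a grey pad 28 mm wide (x), 64 mm long (y), 14 mm thick, z 130 to 144 mm
- crown (a point): middle of the underside of the headset's crown pad (z = 130 mm of the headset)
- rail: fixed chrome hanging rail: round bar 16 mm thick along its y, 180 mm between its two posts; origin on the bench under its middle
- rail_top (a point): top of the rail's bar at mid-length, 160 mm above the bench
- tape: roll of amber tape, 90 mm diameter, 48 mm tall, origin under its centre; leave alone
- bottle: squat white plastic bottle, 70 mm diameter, 105 mm tall, origin under its centre; leave alone
- mug: white mug, 80 mm diameter, 90 mm tall, handle at +y, origin under its centre; leave alone
Things that resemble listed ones, but are neither listed nor needed, are in the scene too. What is shaped like the headset but pink or white is not meant.

How it is judged (in metres and radians):
On the way, in this order (a step that is already met when the one before it is completed fails the run):
1. every driver stands upright, fully home in a cup, with the timer not yet wound (angle between the x axis of each of driver1, driver2, driver3 and the z axis of station, either way round below 0.08 rad and linear speed of each of driver1, driver2, driver3 below 0.03 m/s and ((horizontal distance between shoulder1 and cup1 below 0.005 m and z of shoulder1 in the frame of cup1 between -0.005 and 0.007 m) or (horizontal distance between shoulder1 and cup2 below 0.005 m and z of shoulder1 in the frame of cup2 between -0.005 and 0.007 m) or (horizontal distance between shoulder1 and cup3 below 0.005 m and z of shoulder1 in the frame of cup3 between -0.005 and 0.007 m)) and ((horizontal distance between shoulder2 and cup1 below 0.005 m and z of shoulder2 in the frame of cup1 between -0.005 and 0.007 m) or (horizontal distance between shoulder2 and cup2 below 0.005 m and z of shoulder2 in the frame of cup2 between -0.005 and 0.007 m) or (horizontal distance between shoulder2 and cup3 below 0.005 m and z of shoulder2 in the frame of cup3 between -0.005 and 0.007 m)) and ((horizontal distance between shoulder3 and cup1 below 0.005 m and z of shoulder3 in the frame of cup1 between -0.005 and 0.007 m) or (horizontal distance between shoulder3 and cup2 below 0.005 m and z of shoulder3 in the frame of cup2 between -0.005 and 0.007 m) or (horizontal distance between shoulder3 and cup3 below 0.005 m and z of shoulder3 in the frame of cup3 between -0.005 and 0.007 m)) and value of joint key below 6.6 rad), for 0.2 s.
2. the timer key is wound to its stop (value of joint key above 6.7 rad), for 0.2 s.
At the end, for the whole second after the job is handed in: Each driver upright (0.08 rad) in a cup, shoulder centred to 5 mm and at most 7 mm above the mouth. Headset at rest, crown underside on the bar: within 25 mm across it, 60 mm of mid-rail, 8 mm of its top, leaning under 0.3 rad. Key at 6.7 rad or more (angle between the x axis of each of driver1, driver2, driver3 and the z axis of station, either way round below 0.08 rad and linear speed of each of driver1, driver2, driver3, headset below 0.03 m/s and ((horizontal distance between shoulder1 and cup1 below 0.005 m and z of shoulder1 in the frame of cup1 between -0.005 and 0.007 m) or (horizontal distance between shoulder1 and cup2 below 0.005 m and z of shoulder1 in the frame of cup2 between -0.005 and 0.007 m) or (horizontal distance between shoulder1 and cup3 below 0.005 m and z of shoulder1 in the frame of cup3 between -0.005 and 0.007 m)) and ((horizontal distance between shoulder2 and cup1 below 0.005 m and z of shoulder2 in the frame of cup1 between -0.005 and 0.007 m) or (horizontal distance between shoulder2 and cup2 below 0.005 m and z of shoulder2 in the frame of cup2 between -0.005 and 0.007 m) or (horizontal distance between shoulder2 and cup3 below 0.005 m and z of shoulder2 in the frame of cup3 between -0.005 and 0.007 m)) and ((horizontal distance between shoulder3 and cup1 below 0.005 m and z of shoulder3 in the frame of cup1 between -0.005 and 0.007 m) or (horizontal distance between shoulder3 and cup2 below 0.005 m and z of shoulder3 in the frame of cup2 between -0.005 and 0.007 m) or (horizontal distance between shoulder3 and cup3 below 0.005 m and z of shoulder3 in the frame of cup3 between -0.005 and 0.007 m)) and x of crown in the frame of rail_top between -0.025 and 0.025 m and y of crown in the frame of rail_top between -0.06 and 0.06 m and z of crown in the frame of rail_top between -0.006 and 0.008 m and angle between the z axis of headset and the z axis of rail, either way round below 0.3 rad and angle between headset's own z axis and vertical below 0.4 rad and value of joint key above 6.7 rad); the robot touches nothing.
It fails at once if the tape is pushed more than 40 mm or tipped over (distance of tape from where it was at the start of the episode above 0.04 m or angle between tape's own z axis and vertical above 0.5 rad).
It fails at once if the bottle is pushed more than 40 mm or tipped over (distance of bottle from where it was at the start of the episode above 0.04 m or angle between bottle's own z axis and vertical above 0.5 rad).
It fails at once if the mug is pushed more than 40 mm or tipped over (distance of mug from where it was at the start of the episode above 0.04 m or angle between mug's own z axis and vertical above 0.5 rad).
Of driver1, driver2, driver3 only 2 to 3 are there at a start; the rules pass over those that are not, and their reading is None.
At some moment in a run one of driver1, driver2, driver3 may be knocked a few centimetres aside while the robot is not near it.
It also fails if it takes over 210 s, if anything falls off the work surface, if the arm or the gripper's body presses on something with over 40 N, if the wrist force passes 120 N, or if a joint passes its speed limit or range.

## Working session

There is one attempt and no reset: what is moved stays moved. The work goes in short steps, Python scripts to look and compute and a tool call to move; the robot and the scene stay as the last step left them, time stands still between calls to the robot, and variables do not carry over. Pictures are saved under pics/ and viewed, at most 14 in all, crops included, and the job is handed in when it is done.

Besides the shell and the picture viewer there is one more tool, called after ">>>" as name(argument=value, ...), one argument or row to a line, values as JSON. jog_arm: Moves the arm, as the interface text tells. Its arguments: {"type":"object","properties":{"hand":{"type":"array"},"travel":{"type":"array"},"yaw":{"type":"array"},"grip_force":{"type":"number"}},"required":["hand","travel","yaw"]}

```bash
mkdir -p pics; cat > h.py <<'E'
import numpy as np, cv2, sys
from rig import env
def cam(n):
    c=env.calibration(n)
    K=np.array([[c['fx'],0,c['cx']],[0,c['fy'],c['cy']],[0,0,1.]])
    D=np.array([c['k1'],0,0,0.])
    if n=='wrist':
        s=env.observe(); T=np.eye(4); T[:3,:3]=s['tool_rot']; T[:3,3]=s['position']
        T=T@np.array(c['hand_eye']); return K,D,T[:3,3],T[:3,:3]
    return K,D,np.array(c['position']),np.array(c['rotation'])
def ray(C,uv):
    K,D,p,R=C
    x=cv2.undistortPoints(np.array(uv,float).reshape(-1,1,2),K,D).reshape(-1,2)
    d=np.c_[x,np.ones(len(x))]@R.T
    return p,d
def plane(C,uv,z):
    p,d=ray(C,uv); return p+d*((z-p[2])/d[:,2])[:,None]
def proj(C,P):
    K,D,p,R=C; P=np.atleast_2d(P).astype(float)
    q=(P-p)@R
    return cv2.projectPoints(q,np.zeros(3),np.zeros(3),K,D)[0].reshape(-1,2)
def tri(C1,u1,C2,u2):
    p1,d1=ray(C1,u1);p2,d2=ray(C2,u2);d1=d1[0];d2=d2[0]
    t=np.linalg.lstsq(np.c_[d1,-d2],p2-p1,rcond=None)[0]
    a=p1+t[0]*d1;b=p2+t[1]*d2
    return (a+b)/2,np.linalg.norm(a-b)
def grab(n,f):
    C=cam(n); im=env.get_image(n); cv2.imwrite('pics/'+f+'.png',im[...,::-1]); return C,im
E
python3 - <<'E'
from h import *
np.set_printoptions(precision=3,suppress=True)
for n in ('scene','side','wrist'):
    C,im=grab(n,n+'0'); print(n,C[2],C[3][:,2],C[0][0,0],C[1])
    np.savez('pics/%s0.npz'%n,K=C[0],D=C[1],p=C[2],R=C[3])
s=env.observe();print({k:np.round(v,3) for k,v in s.items()}, env.finger_overhang)
print(env.calibration('wrist')['hand_eye'])
E
```

```text
scene [ 0.942 -0.725  1.418] [-0.282  0.517 -0.808] 480.48058462719155 [-0.209  0.     0.     0.   ]
side [0.222 1.136 1.353] [ 0.16  -0.631 -0.759] 499.0231905252683 [-0.015  0.     0.     0.   ]
wrist [0.549 0.074 0.373] [-0.002 -0.285 -0.959] 267.1756992501382 [0.009 0.    0.    0.   ]
{'time_s': np.float64(0.15), 'q': array([-12.334,  21.832,  74.37 ,  -0.001,  83.858, -12.335]), 'qvel': array([ 0.013, -0.165, -0.12 , -0.082, -0.038,  0.075]), 'joint_efforts': array([  0.002, -44.862, -23.134,  -0.   ,   0.004,  -0.   ]), 'position': array([0.55 , 0.   , 0.248]), 'tool_rot': array([[-0.   ,  1.   , -0.001],
       [ 1.   ,  0.   ,  0.   ],
       [ 0.   , -0.001, -1.   ]]), 'ft_force': array([-0.419,  0.532, -0.182]), 'wrist_torque': array([0.006, 0.043, 0.016]), 'gripper_force': np.float64(0.0), 'grip_width': np.float64(0.086)} 0.017
[[-0.001 -0.959 -0.285  0.074]
 [ 1.    -0.001 -0.001 -0.   ]
 [ 0.    -0.285  0.959 -0.125]
 [ 0.     0.     0.     1.   ]]
```

View pics/scene0.png

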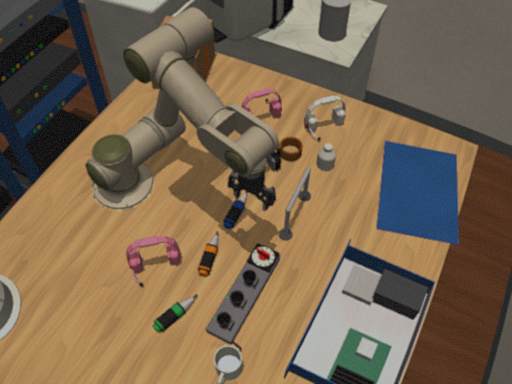

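View pics/side0.png

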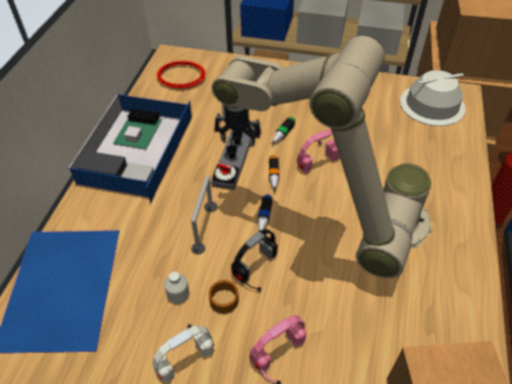

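```bash
python3 - <<'E'
import cv2
a=cv2.imread('pics/scene0.png')[180:384,110:310]; b=cv2.imread('pics/side0.png')[100:304,180:380]
cv2.imwrite('pics/crop0.png',cv2.resize(cv2.hconcat([a,b]),(800,408),interpolation=cv2.INTER_CUBIC))
E
```

```text
(no output)
```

View pics/crop0.png

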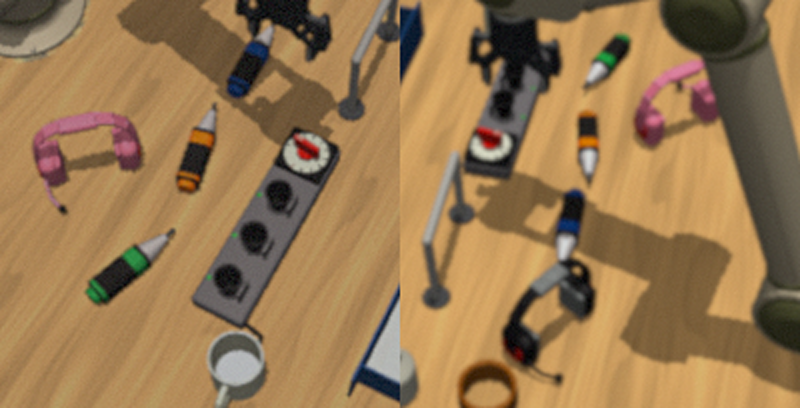

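View pics/wrist0.png

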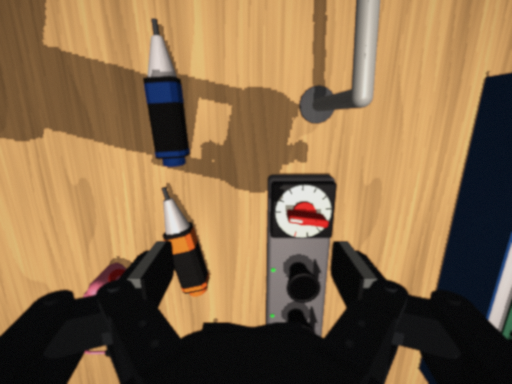

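```bash
cat >> h.py <<'E'
def load(n):
    z=np.load('pics/%s.npz'%n); return z['K'],z['D'],z['p'],z['R']
np.set_printoptions(precision=4,suppress=True)
def axis(C,a,b,n=''):
    P=plane(C,[a,b],.019); v=P[1]-P[0]; L=np.hypot(*v[:2]); u=v[:2]/L
    print(n,'tail',P[0],'nose',P[1],'len',L,'yaw from +y (ccw)',np.degrees(np.arctan2(-u[0],u[1])),'origin',P[0][:2]+u*.0595)
E
python3 - <<'E'
from h import *
W=load('wrist0');S=load('scene0');D=load('side0')
s=lambda x,y:(110+x/2,180+y/2) if 1 else 0
d=lambda x,y:(180+(x-400)/2,100+y/2)
axis(W,(175,164),(154,19),'blueW')
axis(W,(198,292),(167,187),'orangeW')
axis(S,s(235,94),s(269,27),'blueS')
axis(S,s(186,187),s(213,106),'orangeS')
axis(S,s(95,298),s(172,232),'greenS')
axis(D,d(574,192),d(566,262),'blueD')
axis(D,d(587,113),d(589,182),'orangeD')
axis(D,d(627,38),d(587,86),'greenD')
for nm,u in zip(['cup3','cup2','cup1'],[(278,194),(254,236),(228,280)]): print(nm,plane(S,[s(*u)],.075))
print('timer',plane(S,[s(307,152)],.055),plane(W,[(303,210)],.055))
print('rail scene ends',plane(S,[s(356,60),(307,172)],.152))
print('rail side ends',plane(D,[d(428,240),d(458,160)],.152))
print('crown side',plane(D,[d(550,282)],.144))
E
```

```text
blueW tail [0.4463 0.0123 0.019 ] nose [0.4364 0.1806 0.019 ] len 0.1685080254998935 yaw from +y (ccw) 3.36455400507738 origin [0.4428 0.0717]
orangeW tail [ 0.4654 -0.1873  0.019 ] nose [ 0.4327 -0.0194  0.019 ] len 0.1710477756363206 yaw from +y (ccw) 11.018796643989704 origin [ 0.454  -0.1289]
blueS tail [0.4474 0.0118 0.019 ] nose [0.431  0.1647 0.019 ] len 0.15379653020277656 yaw from +y (ccw) 6.149652378388727 origin [0.4411 0.071 ]
orangeS tail [ 0.4654 -0.1809  0.019 ] nose [ 0.4262 -0.0269  0.019 ] len 0.15888313384387354 yaw from +y (ccw) 14.276505995502102 origin [ 0.4507 -0.1232]
greenS tail [ 0.4404 -0.4119  0.019 ] nose [ 0.4869 -0.2597  0.019 ] len 0.15906736332749125 yaw from +y (ccw) -16.981877011628157 origin [ 0.4578 -0.355 ]
blueD tail [0.4461 0.0098 0.019 ] nose [0.4268 0.1629 0.019 ] len 0.1543468805342873 yaw from +y (ccw) 7.177460681855859 origin [0.4387 0.0688]
orangeD tail [ 0.4635 -0.1884  0.019 ] nose [ 0.425 -0.019  0.019] len 0.17368130108598412 yaw from +y (ccw) 12.80398984606921 origin [ 0.4503 -0.1304]
greenD tail [ 0.4278 -0.4175  0.019 ] nose [ 0.4785 -0.2611  0.019 ] len 0.164455121409905 yaw from +y (ccw) -17.955166772105105 origin [ 0.4461 -0.3609]
cup3 [[ 0.6165 -0.1458  0.075 ]]
cup2 [[ 0.6179 -0.2251  0.075 ]]
cup1 [[ 0.6184 -0.3052  0.075 ]]
timer [[ 0.6175 -0.0491  0.055 ]] [[ 0.6134 -0.04    0.055 ]]
rail scene ends [[0.6335 0.0875 0.152 ]
 [0.6236 0.2581 0.152 ]]
rail side ends [[0.621  0.2659 0.152 ]
 [0.6232 0.0964 0.152 ]]
crown side [[0.4228 0.2955 0.144 ]]
```

>>> jog_arm(
  hand=[0.085,0.085,0.085,0.085,0.085],
  travel=[
    [-0.035,0.012,-0.04],
    [-0.035,0.012,-0.04],
    [-0.035,0.012,-0.04],
    [0,0,-0.03],
    [0,0,0],
  ],
  yaw=[0.02,0.02,0.02,0,0],
  grip_force=20,
)

```text
time_s: 0.78
position: [0.4441, 0.0362, 0.0972]
tool_rot: [[-0.06, 0.998, -0.004], [0.998, 0.06, 0.001], [0.001, -0.004, -1.0]]
ft_force: [1.0, 0.7, 0.3]
grip_width: 0.0851
gripper_force: 0.0
```

```bash
python3 - <<'E'
from h import *
C,im=grab('wrist','w1'); np.savez('pics/w1.npz',K=C[0],D=C[1],p=C[2],R=C[3])
print(env.observe()['position'],env.observe()['tool_rot'])
b=proj(C,[[.446,.012,.019],[.436,.181,.019]]);print(b)
hsv=cv2.cvtColor(im,cv2.COLOR_RGB2HSV)
m=cv2.inRange(hsv,(105,120,40),(130,255,255)); m[:, :60]=0
n,l,st,ce=cv2.connectedComponentsWithStats(m)
for i in range(1,n):
    if st[i,4]>60: 
        print(st[i],ce[i],plane(C,[ce[i]],.03))
E
```

```text
[0.4451 0.036  0.0984] [[-0.0599  0.9982 -0.001 ]
 [ 0.9982  0.0599  0.0002]
 [ 0.0002 -0.001  -1.    ]]
[[253.3248 238.5633]
 [253.6962   1.6316]]
[ 227  113   54   36 1894] [253.1975 130.4287] [[0.4406 0.1002 0.03  ]]
[229 223  48  12 439] [252.0729 229.3941] [[0.4442 0.025  0.03  ]]
[237 236  32  10 274] [252.5    239.9562] [[0.4451 0.016  0.03  ]]
```

View pics/w1.png

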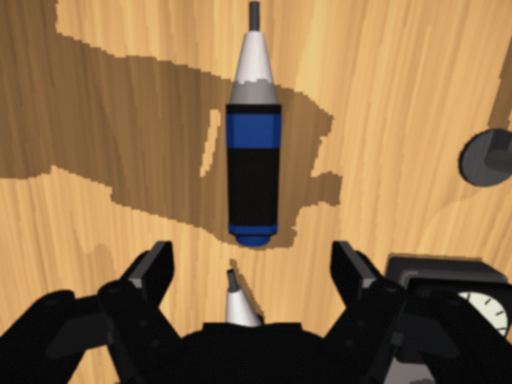

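>>> jog_arm(
  hand=[0.085,0.085,0.085,0.03,0.03],
  travel=[
    [-0.001,0,-0.04],
    [0,0,-0.035],
    [0,0,0],
    [0,0,0],
    [0,0,0],
  ],
  yaw=[0,0,0,0,0],
  grip_force=20,
)

```text
time_s: 1.45
position: [0.4449, 0.0359, 0.0248]
tool_rot: [[-0.06, 0.998, 0.003], [0.998, 0.06, -0.001], [-0.001, 0.003, -1.0]]
ft_force: [-0.0, -0.2, 0.2]
grip_width: 0.051
gripper_force: 0.0
```

>>> jog_arm(
  hand=[0.03,0.03,0.03,0.03,0.03],
  travel=[
    [0,0,0],
    [0,0,0],
    [0,0,0.02],
    [0,0,0.03],
    [0,0,0.03],
  ],
  yaw=[0,0,0,0,0],
  grip_force=20,
)

```text
time_s: 2.08
position: [0.4437, 0.036, 0.1045]
tool_rot: [[-0.06, 0.998, -0.0], [0.998, 0.06, -0.0], [-0.0, -0.0, -1.0]]
ft_force: [1.2, 0.1, -1.9]
grip_width: 0.0375
gripper_force: 21.4
```

```bash
python3 - <<'E'
from h import *
C,im=grab('wrist','w2'); C2,im2=grab('scene','s2');C3,im3=grab('side','d2')
for n,c in(('w2',C),('s2',C2),('d2',C3)):np.savez('pics/%s.npz'%n,K=c[0],D=c[1],p=c[2],R=c[3])
p=env.observe()['position'];print(p)
def crop(im,C,h):
    u=proj(C,[p])[0].astype(int);print(u); x,y=max(u[0]-h,0),max(u[1]-h,0);return cv2.resize(im[y:y+2*h,x:x+2*h],(400,400),interpolation=cv2.INTER_CUBIC)
cv2.imwrite('pics/c2.png',cv2.hconcat([crop(im2,C2,50),crop(im3,C3,50)])[...,::-1])
E
```

```text
[0.4443 0.0359 0.1043]
[229 207]
[266 185]
```

View pics/c2.png

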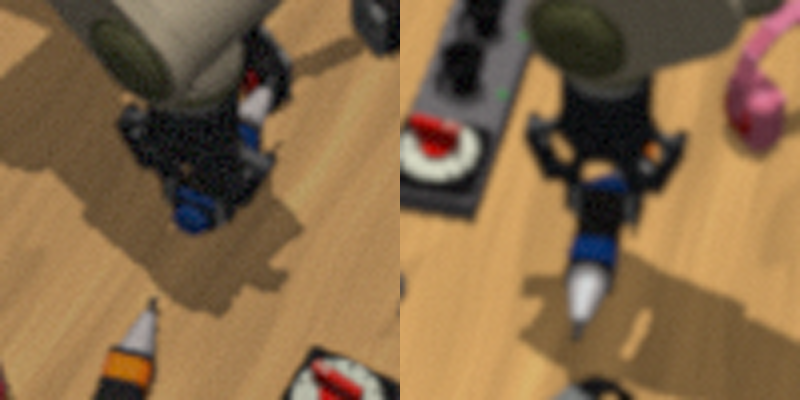

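```bash
cat >> h.py <<'E'
def vplane(C,uv,p,yaw):
    """ray cut with the vertical plane through p containing the tool's x axis (yaw ccw from +y)"""
    n=np.array([np.cos(yaw),np.sin(yaw),0]); o,d=ray(C,uv); return o+d*(((p-o)@n)/(d@n))[:,None]
E
python3 - <<'E'
from h import *
p=np.array([.4443,.0359,.1043]);yaw=.06
D=load('d2');W=load('w2')
print(vplane(D,[(260,219.5),(264,182)],p,yaw))
im=cv2.imread('pics/w2.png'); cv2.imwrite('pics/w2c.png',im[0:384,100:412])
E
```

```text
[[0.4365 0.1661 0.0823]
 [0.4412 0.0879 0.1772]]
```

View pics/w2c.png

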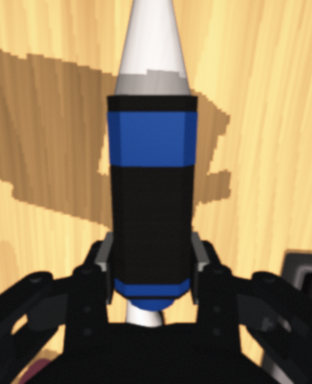

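>>> jog_arm(
  hand=[0.03,0.03,0.03,0.03,0.03],
  travel=[
    [0,0,0.06],
    [0,0,0],
    [0,0,0.06],
    [0,0,-0.06],
    [0,0,0.06],
  ],
  yaw=[0,0,0,0,0],
  grip_force=20,
)

```text
time_s: 2.85
position: [0.4364, 0.0372, 0.2107]
tool_rot: [[-0.06, 0.998, -0.032], [0.998, 0.06, 0.006], [0.008, -0.032, -0.999]]
ft_force: [1.8, -1.2, -1.1]
grip_width: 0.0375
gripper_force: 21.8
```

```bash
cat > look.py <<'E'
from h import *
import sys
# tilt of the held driver from the side view: its tip, cut with the driver's vertical plane
n,yaw=sys.argv[1],float(sys.argv[2])
C3,im3=grab('side','d'+n); np.savez('pics/d%s.npz'%n,K=C3[0],D=C3[1],p=C3[2],R=C3[3])
s=env.observe();p=s['position'];print(p,s['time_s'],s['wrist_torque'],s['ft_force'],s['grip_width'],s['gripper_force'])
u=proj(C3,[p])[0];h=50;x,y=int(u[0])-h,int(u[1])-h
cv2.imwrite('pics/c%s.png'%n,cv2.resize(im3[y:y+2*h,x:x+2*h],(400,400),interpolation=cv2.INTER_CUBIC)[...,::-1])
a=np.radians(np.arange(0,91,10)); T=p+.146*np.c_[-np.sin(yaw)*np.cos(a),np.cos(yaw)*np.cos(a),-np.sin(a)]
print('crop pixel of the tip at droop 0..90:\n',((proj(C3,T)-[x,y])*4).round(0).tolist())
E
python3 look.py 3 .06
```

```text
[0.4429 0.0362 0.2243] 2.9 [-0.0193 -0.3318 -0.0198] [ 4.4911 -0.2602  9.8221] 0.03743654906321023 21.93520814180374
crop pixel of the tip at droop 0..90:
 [[171.0, 338.0], [171.0, 358.0], [172.0, 372.0], [175.0, 380.0], [177.0, 383.0], [181.0, 380.0], [185.0, 372.0], [189.0, 360.0], [193.0, 343.0], [198.0, 322.0]]
```

View pics/c3.png

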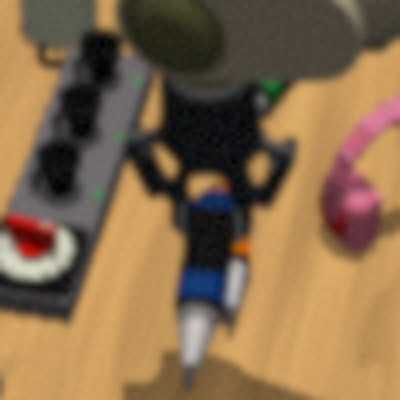

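```bash
cat > tilt.py <<'E'
from h import *
R={'blue':((105,120,40),(130,255,255)),'orange':((8,150,90),(22,255,255)),'green':((55,120,40),(85,255,255))}
def comps(im,col,amin=150):
    m=cv2.inRange(cv2.cvtColor(im,cv2.COLOR_RGB2HSV),*R[col])
    n,l,st,ce=cv2.connectedComponentsWithStats(m)
    return [(st[i],ce[i]) for i in range(1,n) if st[i,4]>amin]
if __name__=='__main__':
    col=sys.argv[1]; g=float(sys.argv[2]) if len(sys.argv)>2 else .036
    C,im=grab('wrist','t_'+col); s=env.observe(); p=s['position'];Rt=s['tool_rot']
    print(p,s['time_s'],'tq',s['wrist_torque'],'F',s['ft_force'],s['grip_width'],s['gripper_force'])
    a=np.radians(np.arange(0,111,10)); bx,bz=.031+g,.019
    T=p+(bx*np.cos(a)+bz*np.sin(a))[:,None]*Rt[:,0]+(bx*np.sin(a)-bz*np.cos(a))[:,None]*Rt[:,2]
    print('band px at droop 0..110',proj(C,T).round(0)[:,1].astype(int).tolist())
    for st,ce in comps(im,col): print(st,ce.round(1))
E
python3 - <<'E'
from h import *; from tilt import comps
for n in ('w1','w2'):
    im=cv2.imread('pics/%s.png'%n)[...,::-1]
    for st,ce in comps(im,'blue'): print(n,st,ce,plane(load(n),[ce],.038))
E
python3 tilt.py blue
```

```text
w1 [ 227  113   54   36 1894] [253.1975 130.4287] [[0.4405 0.1006 0.038 ]]
w1 [229 223  48  12 439] [252.0729 229.3941] [[0.444  0.0286 0.038 ]]
w1 [237 236  32  10 274] [252.5    239.9562] [[0.4449 0.0199 0.038 ]]
w2 [ 208  111   89   57 4853] [252.1883 138.3804] [[0.44   0.0945 0.038 ]]
w2 [214 278  76  19 965] [251.6829 288.8611] [[ 0.4469 -0.0286  0.038 ]]
w2 [230 299  44  12 387] [251.6822 303.4419] [[ 0.4478 -0.0429  0.038 ]]
[0.4449 0.0359 0.2243] 2.95 tq [-0.1426 -0.0639 -0.0125] F [ 1.0085  0.1069 -2.5161] 0.03735349001891992 21.775584518909454
band px at droop 0..110 [135, 128, 126, 130, 136, 145, 155, 167, 180, 193, 207, 222]
[ 215  111   74   49 3481] [251.8 134.9]
[ 214  274   76   17 1123] [251.7 282.6]
[227 294  51  21 877] [252.1 302.5]
[495 313  17  49 400] [505.9 342.3]
```

>>> jog_arm(
  hand=[0.03,0.03,0.03,0.03,0.03],
  travel=[
    [0,0,-0.04],
    [0,0,0.06],
    [0,0,-0.05],
    [0,0,0.06],
    [0,0,0],
  ],
  yaw=[0,0,0,0,0],
)

```text
time_s: 3.58
position: [0.4452, 0.0358, 0.2546]
tool_rot: [[-0.06, 0.998, 0.005], [0.998, 0.06, -0.001], [-0.001, 0.005, -1.0]]
ft_force: [0.6, -0.2, -1.9]
grip_width: 0.0374
gripper_force: 22.6
```

```bash
python3 tilt.py blue
```

```text
[0.4446 0.0359 0.2533] 3.625 tq [-0.1166 -0.0777 -0.0642] F [-0.3863 -0.0035 -2.9021] 0.03762812563522919 22.56712317466736
band px at droop 0..110 [134, 127, 125, 128, 135, 143, 154, 166, 178, 192, 206, 220]
[ 218  118   68   44 2735] [251.4 138.8]
[ 472  231   40  119 2153] [497.6 303. ]
[ 214  271   77   16 1130] [251.7 278.8]
[ 227  290   51   23 1079] [252.  300.3]
```

>>> jog_arm(
  hand=[0.037,0.037,0.037,0.037,0.037],
  travel=[
    [0,0,-0.04],
    [0,0,-0.04],
    [0,0,-0.01],
    [0,0,0],
    [0,0,0],
  ],
  yaw=[0,0,0,0,0],
)

```text
time_s: 4.25
position: [0.4447, 0.0359, 0.1644]
tool_rot: [[-0.06, 0.998, 0.002], [0.998, 0.06, -0.0], [-0.001, 0.002, -1.0]]
ft_force: [-0.0, 0.1, -2.4]
grip_width: 0.0377
gripper_force: 22.5
```

```bash
python3 tilt.py blue
```

```text
[0.4446 0.0359 0.1644] 4.3 tq [-0.1041  0.0114 -0.0306] F [-0.0006  0.3635 -3.4838] 0.037711754976050005 22.49541699886322
band px at droop 0..110 [134, 127, 125, 128, 135, 144, 154, 166, 179, 192, 206, 221]
[ 218  118   68   44 2727] [251.6 138.8]
[ 214  271   77   16 1134] [251.8 278.8]
[ 227  290   51   24 1090] [252.  300.3]
```

>>> jog_arm(
  hand=[0.03,0.03,0.03,0.03,0.03],
  travel=[
    [0.02,-0.04,0.04],
    [0.025,-0.05,0.04],
    [0.03,-0.06,0.03],
    [0.03,-0.06,0.026],
    [0,-0.026,0],
  ],
  yaw=[-0.02,-0.02,-0.02,0,0],
)

```text
time_s: 4.92
position: [0.5396, -0.1815, 0.2899]
tool_rot: [[0.002, 1.0, 0.004], [1.0, -0.002, -0.003], [-0.003, 0.004, -1.0]]
ft_force: [0.3, 0.3, -2.6]
grip_width: 0.0375
gripper_force: 22.7
```

>>> jog_arm(
  hand=[0.03,0.03,0.03,0.03,0.03],
  travel=[
    [0,0,0],
    [0,0,0],
    [0,0,0],
    [0,0,0],
    [0,0,0],
  ],
  yaw=[0,0,0,0,0],
)

```text
time_s: 5.55
position: [0.5383, -0.1782, 0.2879]
tool_rot: [[-0.001, 1.0, 0.0], [1.0, 0.001, -0.0], [-0.0, 0.0, -1.0]]
ft_force: [-0.7, 0.1, -4.0]
grip_width: 0.0378
gripper_force: 22.6
```

```bash
python3 - <<'E'
from h import *
C,im=grab('wrist','w4');np.savez('pics/w4.npz',K=C[0],D=C[1],p=C[2],R=C[3])
print(env.observe()['position'],env.observe()['time_s'])
print(proj(C,[[.617,-.146,.075],[.617,-.226,.075],[.617,-.306,.075],[.617,-.05,.055]]))
cv2.imwrite('pics/w4c.png',cv2.resize(im[100:330,190:410],(660,690)[:2],interpolation=cv2.INTER_CUBIC)[:600,:,::-1])
E
```

```text
[ 0.5383 -0.1783  0.2879] 5.6
[[314.9047 150.3242]
 [310.9095 210.3315]
 [307.4333 263.1892]
 [316.5502  69.2762]]
```

View pics/w4c.png

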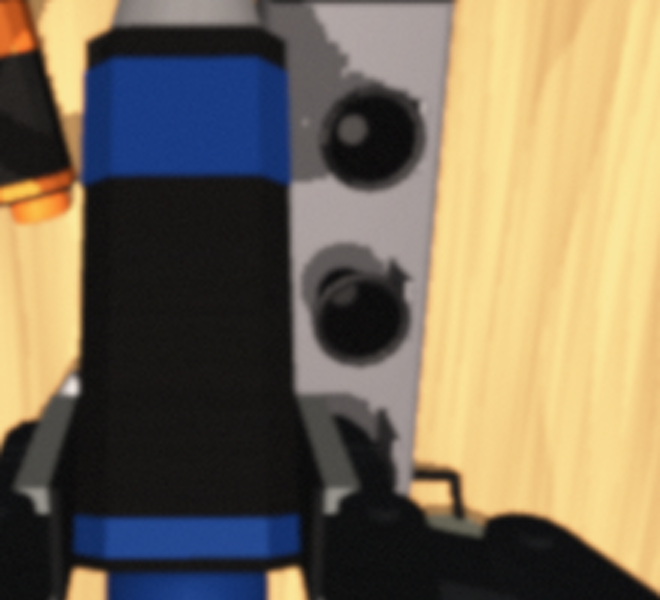

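```bash
python3 - <<'E'
from h import *
W=load('w4')
f=lambda x,y:(190+x/3,100+y/3)
print(plane(W,[f(372.5,139),f(361,316)],.075))
# radius check
print(plane(W,[f(321,139),f(424,139),f(314,316),f(408,316)],.075))
E
```

```text
[[ 0.6157 -0.141   0.075 ]
 [ 0.6158 -0.2189  0.075 ]]
[[ 0.5943 -0.141   0.075 ]
 [ 0.6372 -0.1411  0.075 ]
 [ 0.5949 -0.2189  0.075 ]
 [ 0.6367 -0.2189  0.075 ]]
```

>>> jog_arm(
  hand=[0.03,0.03,0.03,0.03,0.03],
  travel=[
    [0,0,-0.06],
    [0,0,0.0625],
    [0,0,-0.06],
    [0,0,0.0625],
    [0,0,0],
  ],
  yaw=[0,0,0,0,0],
)

```text
time_s: 6.22
position: [0.539, -0.1789, 0.2964]
tool_rot: [[-0.0, 1.0, 0.006], [1.0, 0.0, -0.004], [-0.004, 0.006, -1.0]]
ft_force: [0.4, 0.3, -1.4]
grip_width: 0.0378
gripper_force: 22.6
```

>>> jog_arm(
  hand=[0.03,0.03,0.03,0.03,0.03],
  travel=[
    [0,0,-0.06],
    [0,0,0.0625],
    [0,0,-0.06],
    [0,0,0.0625],
    [0,0,0],
  ],
  yaw=[0,0,0,0,0],
)

```text
time_s: 6.85
position: [0.5398, -0.1794, 0.3021]
tool_rot: [[-0.0, 1.0, 0.009], [1.0, 0.0, -0.005], [-0.005, 0.009, -1.0]]
ft_force: [0.2, -0.5, -0.7]
grip_width: 0.0376
gripper_force: 22.6
```

```bash
cat > /tmp/p.py <<'E'
s=open('tilt.py').read()
s=s.replace("    for st,ce in comps(im,col)","    W=C[0][0,0]*.038/((T-C[2])@C[3][:,2]); print('band width at droop 0..110',W.round(0).astype(int).tolist())\n    for st,ce in comps(im,col)")
open('tilt.py','w').write(s)
E
python3 /tmp/p.py; python3 tilt.py blue
```

```text
[ 0.5399 -0.1795  0.301 ] 6.9 tq [-0.0422 -0.0619 -0.0001] F [-0.9856 -0.6694 -2.824 ] 0.03785517010103508 22.623082101345062
band px at droop 0..110 [134, 127, 126, 129, 135, 144, 154, 166, 178, 192, 206, 220]
band width at droop 0..110 [97, 88, 80, 73, 67, 62, 58, 55, 52, 51, 49, 48]
[  423    32    89   259 12607] [470.6 166.8]
[ 222  133   61   37 1957] [252.3 149.9]
[ 214  265   77   17 1109] [251.7 272.4]
[ 226  286   53   27 1295] [251.8 299.1]
```

>>> jog_arm(
  hand=[0.03,0.03,0.03,0.03,0.03],
  travel=[
    [0,0,-0.06],
    [0,0,0.0625],
    [0,0,-0.06],
    [0,0,0.0625],
    [0,0,0],
  ],
  yaw=[0,0,0,0,0],
)

```text
time_s: 7.52
position: [0.5401, -0.1796, 0.307]
tool_rot: [[-0.0, 1.0, 0.01], [1.0, 0.0, -0.006], [-0.006, 0.01, -1.0]]
ft_force: [-0.5, -0.1, -1.2]
grip_width: 0.0375
gripper_force: 22.7
```

>>> jog_arm(
  hand=[0.03,0.03,0.03,0.03,0.03],
  travel=[
    [0,0,-0.06],
    [0,0,0.0625],
    [0,0,-0.06],
    [0,0,0.0625],
    [0,0,0],
  ],
  yaw=[0,0,0,0,0],
)

```text
time_s: 8.15
position: [0.5406, -0.1799, 0.3127]
tool_rot: [[-0.0, 1.0, 0.012], [1.0, 0.0, -0.007], [-0.007, 0.012, -1.0]]
ft_force: [0.9, -0.1, -2.0]
grip_width: 0.0376
gripper_force: 22.7
```

```bash
python3 tilt.py blue
```

```text
[ 0.5407 -0.18    0.3116] 8.2 tq [-0.0369  0.0043  0.0844] F [ 0.0779 -1.2337 -2.0388] 0.03746220973394341 22.66431838274002
band px at droop 0..110 [134, 127, 126, 129, 135, 144, 154, 166, 179, 192, 206, 221]
band width at droop 0..110 [97, 88, 80, 73, 67, 62, 58, 55, 52, 51, 49, 48]
[  418    26    94   260 12213] [465.4 162.1]
[ 224  143   58   33 1621] [252.4 157.8]
[ 214  262   77   17 1065] [251.5 269.8]
[ 224  284   56   33 1579] [251.8 300.4]
```

>>> jog_arm(
  hand=[0.03,0.03,0.03,0.03,0.03],
  travel=[
    [0.04,-0.02,0],
    [0.035,-0.016,-0.02],
    [0,0,-0.04],
    [0,0,-0.02],
    [0,0,0],
  ],
  yaw=[0,0,0,0,0],
)

```text
time_s: 8.82
position: [0.6145, -0.2154, 0.2271]
tool_rot: [[0.0, 1.0, 0.001], [1.0, -0.0, -0.001], [-0.001, 0.001, -1.0]]
ft_force: [0.6, -0.2, -2.5]
grip_width: 0.0375
gripper_force: 22.8
```

```bash
python3 tilt.py blue; python3 - <<'E'
from h import *
C,im=grab('scene','s5');p=env.observe()['position']
u=proj(C,[p+[0,.06,-.08]])[0].astype(int);h=50
print(proj(C,[[.616,-.143,.075]])-u+h)
cv2.imwrite('pics/s5c.png',cv2.resize(im[u[1]-h:u[1]+h,u[0]-h:u[0]+h],(500,500),interpolation=cv2.INTER_CUBIC)[...,::-1])
E
```

```text
[ 0.6146 -0.2154  0.2286] 8.875 tq [ 0.0114 -0.012  -0.0377] F [-0.0362 -0.1462 -1.9548] 0.03746221312841518 22.765987515449524
band px at droop 0..110 [134, 127, 126, 129, 135, 144, 155, 166, 179, 193, 207, 222]
band width at droop 0..110 [99, 90, 81, 74, 68, 63, 59, 56, 53, 51, 50, 49]
[  410    15   102   293 16978] [463.5 167.2]
[ 223  143   59   33 1655] [252.  157.9]
[ 214  262   76   17 1095] [251.7 269.6]
[ 224  284   57   33 1602] [252.2 300.4]
[[53.2765 58.211 ]]
```

View pics/s5c.png

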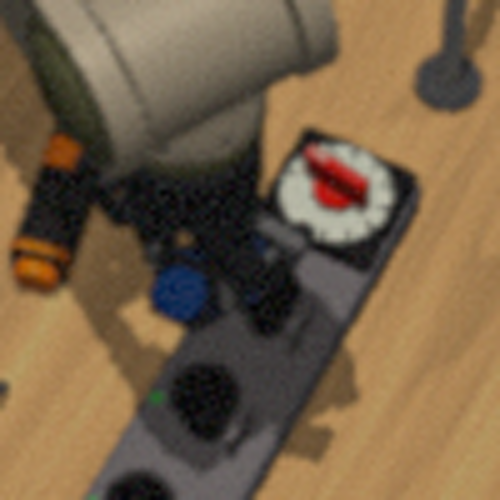

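>>> jog_arm(
  hand=[0.03,0.03,0.03,0.03,0.03],
  travel=[
    [0.001,0,-0.015],
    [0,0,-0.01],
    [0,0,-0.01],
    [0,0,-0.006],
    [0,0,0],
  ],
  yaw=[0,0,0,0,0],
)

```text
time_s: 9.55
position: [0.6142, -0.2146, 0.1863]
tool_rot: [[0.0, 1.0, -0.001], [1.0, -0.0, 0.0], [0.0, -0.001, -1.0]]
ft_force: [-0.3, -0.4, -2.3]
grip_width: 0.0378
gripper_force: 22.8
```

```bash
python3 tilt.py blue
```

```text
[ 0.6143 -0.2147  0.1868] 9.6 tq [-0.0675  0.0154 -0.0106] F [ 0.5982  0.1221 -2.9479] 0.037607893277034926 22.802772223949432
band px at droop 0..110 [134, 127, 126, 129, 135, 144, 154, 166, 179, 193, 207, 221]
band width at droop 0..110 [98, 89, 81, 74, 68, 63, 59, 55, 53, 51, 50, 49]
[  428    24    84   314 16260] [479.9 195.5]
[ 223  143   60   34 1659] [252.1 157.9]
[ 214  262   77   18 1097] [251.8 269.5]
[ 224  284   56   33 1594] [252.  300.4]
```

>>> jog_arm(
  hand=[0.03,0.03,0.03,0.03,0.03],
  travel=[
    [0.001,0.012,0],
    [0,0.016,0.006],
    [0,0.016,0.004],
    [0,0.012,0.002],
    [0,0,0],
  ],
  yaw=[0,0,0,0,0],
)

```text
time_s: 10.22
position: [0.6153, -0.1573, 0.1989]
tool_rot: [[-0.001, 1.0, -0.0], [1.0, 0.001, 0.001], [0.001, -0.0, -1.0]]
ft_force: [0.9, -1.5, -1.7]
grip_width: 0.0379
gripper_force: 23.1
```

```bash
python3 tilt.py blue
```

```text
[ 0.6152 -0.1578  0.1984] 10.275 tq [-0.0221  0.0054 -0.0461] F [ 0.5305 -1.4358 -3.5428] 0.03756640627023742 23.02060157060623
band px at droop 0..110 [135, 128, 126, 129, 136, 144, 155, 167, 179, 193, 207, 221]
band width at droop 0..110 [97, 88, 80, 73, 67, 62, 58, 55, 53, 51, 49, 48]
[  417    30    95   325 18367] [473.  203.6]
[226 181  53  24 891] [251.8 190.5]
[214 260  77  18 820] [251.8 266.3]
[ 221  282   62   46 2256] [251.8 305.4]
```

>>> jog_arm(
  hand=[0.03,0.03,0.03,0.03,0.03],
  travel=[
    [0,0.008,0],
    [0,0.006,0],
    [0,0,-0.01],
    [0,0,-0.01],
    [0,0,0],
  ],
  yaw=[0,0,0,0,0],
)

```text
time_s: 10.9
position: [0.6147, -0.1445, 0.1771]
tool_rot: [[0.0, 1.0, -0.003], [1.0, -0.0, 0.001], [0.001, -0.003, -1.0]]
ft_force: [0.9, -1.2, -3.0]
grip_width: 0.0376
gripper_force: 23.2
```

```bash
python3 tilt.py blue
```

```text
[ 0.6149 -0.1445  0.1777] 10.95 tq [-0.2561 -0.0351 -0.0095] F [ 0.037  -0.0836 -2.5685] 0.03765728603898239 23.16079705953598
band px at droop 0..110 [134, 127, 125, 129, 135, 144, 154, 166, 179, 193, 207, 221]
band width at droop 0..110 [98, 89, 81, 74, 68, 63, 59, 55, 53, 51, 50, 49]
[  428    44    84   323 15488] [481.  217.8]
[227 193  51  21 717] [252.1 201. ]
[214 259  77  18 686] [252.1 264.5]
[ 220  280   64   48 2417] [251.8 304.8]
```

>>> jog_arm(
  hand=[0.03,0.03,0.03,0.03,0.03],
  travel=[
    [0,0,-0.005],
    [0,0,-0.005],
    [0,0,0],
    [0,0,0],
    [0,0,0],
  ],
  yaw=[0,0,0,0,0],
)

```text
time_s: 11.58
position: [0.6155, -0.1442, 0.1687]
tool_rot: [[-0.0, 1.0, 0.001], [1.0, 0.0, 0.001], [0.001, 0.001, -1.0]]
ft_force: [3.8, 3.9, -2.8]
grip_width: 0.0378
gripper_force: 23.2
```

>>> jog_arm(
  hand=[0.03,0.03,0.03,0.03,0.03],
  travel=[
    [0,0,-0.004],
    [0,0,0],
    [0,0,-0.003],
    [0,0,0],
    [0,0,0],
  ],
  yaw=[0,0,0,0,0],
)

```text
time_s: 12.2
position: [0.6163, -0.1441, 0.1663]
tool_rot: [[-0.001, 1.0, 0.006], [1.0, 0.001, -0.002], [-0.002, 0.006, -1.0]]
ft_force: [-1.9, 8.4, 24.0]
grip_width: 0.0375
gripper_force: 26.4
```

```bash
python3 tilt.py blue
```

```text
[ 0.6163 -0.1441  0.1663] 12.25 tq [1.2905 0.44   0.0275] F [-2.484   9.5777 23.9664] 0.037511895507739625 26.426047682762146
band px at droop 0..110 [134, 127, 125, 129, 135, 144, 154, 166, 179, 192, 206, 221]
band width at droop 0..110 [98, 89, 80, 73, 68, 63, 59, 55, 53, 51, 49, 49]
[  430    46    82   321 14722] [482.3 220.2]
[225 192  53  21 734] [251.2 200.1]
[214 259  77  18 738] [251.6 264.9]
[ 221  281   63   47 2380] [252. 305.]
```

>>> jog_arm(
  hand=[0.03,0.03,0.03,0.03,0.03],
  travel=[
    [0,0,0.006],
    [0,0.003,0],
    [0,0,0],
    [0,0,-0.003],
    [0,0,0],
  ],
  yaw=[0,0,0,0,0],
)

```text
time_s: 12.88
position: [0.6156, -0.1417, 0.1657]
tool_rot: [[-0.0, 1.0, 0.002], [1.0, 0.0, -0.001], [-0.001, 0.002, -1.0]]
ft_force: [0.6, 1.3, 6.6]
grip_width: 0.0374
gripper_force: 24.5
```

```bash
python3 tilt.py blue
```

```text
[ 0.6156 -0.1417  0.1658] 12.925 tq [-0.0737 -0.2016 -0.0176] F [0.4129 1.3832 6.4548] 0.03728198554575963 24.53630179166794
band px at droop 0..110 [134, 127, 125, 128, 135, 144, 154, 166, 179, 192, 206, 221]
band width at droop 0..110 [98, 89, 80, 73, 68, 63, 59, 55, 53, 51, 49, 49]
[  432    42    80   325 14044] [483.2 221.4]
[226 194  52  20 693] [252.1 201.6]
[214 259  77  18 679] [251.8 264.5]
[ 220  280   64   48 2429] [251.8 304.6]
```

>>> jog_arm(
  hand=[0.06,0.085,0.085,0.085,0.085],
  travel=[
    [0,0,0],
    [0,0,0],
    [0,0,0.03],
    [0,0,0.06],
    [0,0,0.06],
  ],
  yaw=[0,0,0,0,0],
)

```text
time_s: 13.55
position: [0.6148, -0.1415, 0.316]
tool_rot: [[0.0, 1.0, -0.002], [1.0, -0.0, 0.001], [0.001, -0.002, -1.0]]
ft_force: [0.3, -0.3, -0.2]
grip_width: 0.0851
gripper_force: 0.0
```

>>> jog_arm(
  hand=[0.085,0.085,0.085,0.085,0.085],
  travel=[
    [-0.05,-0.04,0.0],
    [-0.05,-0.04,0],
    [0,0,0],
    [0,0,0],
    [0,0,0],
  ],
  yaw=[0,0,0,0,0],
)

```text
time_s: 14.18
position: [0.5184, -0.219, 0.3144]
tool_rot: [[-0.001, 1.0, -0.0], [1.0, 0.001, 0.0], [0.0, -0.0, -1.0]]
ft_force: [-0.2, -0.3, 0.3]
grip_width: 0.0852
gripper_force: 0.0
```

```bash
cat > cap.py <<'E'
# tail cap centre of a standing driver seen from two fixed cameras plus base band, and the other drivers on the bench
from h import *; from tilt import comps
Cs,i1=grab('scene','sv'+sys.argv[1]);Cd,i2=grab('side','dv'+sys.argv[1]);C,im=grab('wrist','wv'+sys.argv[1])
np.savez('pics/wv%s.npz'%sys.argv[1],K=C[0],D=C[1],p=C[2],R=C[3])
print(env.observe()['position'],env.observe()['time_s'])
for col in ('blue','orange','green'):
    for nm,c,i in(('scene',Cs,i1),('side',Cd,i2),('wrist',C,im)):
        for st,ce in comps(i,col,12):
            if st[4]<6000: print(col,nm,st.tolist(),ce.round(1),'z.03:',plane(c,[ce],.03)[0][:2],'z.18:',plane(c,[ce],.18)[0][:2])
E
python3 cap.py 6
```

```text
[ 0.5183 -0.2191  0.3145] 14.325
blue scene [49, 0, 58, 112, 910] [83.2 48.7] z.03: [-0.6916  0.5636] z.18: [-0.515   0.4244]
blue scene [6, 72, 4, 5, 13] [ 7.8 73.5] z.03: [-0.9355  0.2561] z.18: [-0.7326  0.15  ]
blue scene [0, 73, 87, 110, 1910] [ 38.3 117.7] z.03: [-0.548   0.0988] z.18: [-0.387   0.0098]
blue scene [0, 155, 25, 45, 312] [ 10.1 178.3] z.03: [-0.4157 -0.2065] z.18: [-0.269  -0.2625]
blue scene [342, 245, 91, 44, 580] [381.  264.9] z.03: [0.9703 0.1113] z.18: [0.9672 0.0209]
blue scene [244, 255, 11, 10, 82] [248.7 259.7] z.03: [ 0.5752 -0.0715] z.18: [ 0.6148 -0.1421]
blue scene [243, 273, 13, 9, 46] [249.  277.5] z.03: [ 0.6064 -0.1278] z.18: [ 0.6427 -0.1923]
blue scene [322, 285, 8, 16, 19] [325.3 292.4] z.03: [ 0.8443 -0.063 ] z.18: [ 0.8549 -0.1346]
blue scene [287, 303, 50, 81, 300] [308.  365.5] z.03: [ 0.8942 -0.3017] z.18: [ 0.8993 -0.3474]
blue side [241, 0, 27, 12, 194] [250.8   3.9] z.03: [ 0.8059 -1.2621] z.18: [ 0.7397 -0.9902]
blue side [280, 0, 13, 8, 64] [287.8   2.5] z.03: [ 0.6192 -1.3163] z.18: [ 0.5741 -1.0383]
blue side [71, 95, 119, 104, 234
[... 7479 characters left out ...]
z.18: [-0.3504 -0.0496]
green scene [171, 304, 13, 13, 95] [177.4 309.7] z.03: [ 0.464  -0.3308] z.18: [ 0.5156 -0.3734]
green scene [154, 320, 10, 11, 69] [158.  325.6] z.03: [ 0.4398 -0.4043] z.18: [ 0.4941 -0.4389]
green side [116, 120, 44, 27, 380] [139.2 133.3] z.03: [ 1.0041 -0.1889] z.18: [ 0.9154 -0.0387]
green side [279, 126, 10, 9, 51] [283.7 129.1] z.03: [ 0.4531 -0.3362] z.18: [ 0.4269 -0.1693]
green wrist [292, 111, 5, 5, 16] [294.2 112.9] z.03: [ 0.5797 -0.1409] z.18: [ 0.557  -0.1425]
green wrist [207, 224, 23, 19, 295] [217.9 233.4] z.03: [ 0.4611 -0.3333] z.18: [ 0.4819 -0.2644]
green wrist [197, 265, 19, 12, 120] [205.7 271. ] z.03: [ 0.4372 -0.4047] z.18: [ 0.4667 -0.3097]
```

```bash
python3 - <<'E'
from h import *
S=cam('scene');D=cam('side');W=load('wv6')
# cap blobs (whole cap: centre a few mm below the tail end)
print(tri(S,(248.7,259.7),D,(230.4,128.9)),tri(S,(248.7,259.7),W,(357.4,110.2)),tri(D,(230.4,128.9),W,(357.4,110.2)))
# front bands
print(tri(S,(249,277.5),D,(232,147.3)))
im=cv2.imread('pics/wv6.png');a=cv2.resize(im[50:200,260:410],(450,450),interpolation=cv2.INTER_CUBIC)
i=cv2.imread('pics/dvv.png') if 0 else cv2.imread('pics/sv6.png');b=cv2.resize(i[230:305,210:285],(450,450),interpolation=cv2.INTER_CUBIC)
cv2.imwrite('pics/v6.png',cv2.resize(cv2.hconcat([a,b]),(800,400)))
E
```

```text
(array([ 0.6124, -0.1384,  0.172 ]), np.float64(0.00044303749240782943)) (array([ 0.615 , -0.1409,  0.1792]), np.float64(0.0018164666945604871)) (array([ 0.6153, -0.14  ,  0.1718]), np.float64(0.005748165245715989))
(array([ 0.6149, -0.1473,  0.0733]), np.float64(0.00420057480659161))
```

View pics/v6.png

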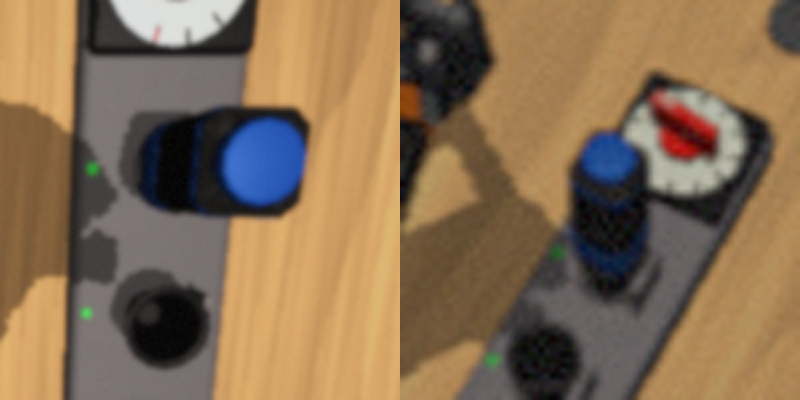

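>>> jog_arm(
  hand=[0.06,0.06,0.06,0.06,0.06],
  travel=[
    [-0.02,0.02,-0.05],
    [-0.02,0.02,-0.06],
    [-0.016,0.011,-0.06],
    [0,0,-0.03],
    [0,0,0],
  ],
  yaw=[0.07,0.07,0.07,0,0],
)

```text
time_s: 14.95
position: [0.4626, -0.1693, 0.1174]
tool_rot: [[-0.209, 0.978, -0.003], [0.978, 0.209, 0.002], [0.003, -0.003, -1.0]]
ft_force: [-0.5, -0.4, 1.9]
grip_width: 0.0599
gripper_force: 0.0
```

```bash
cat > pick.py <<'E'
# driver on the bench from the wrist view: long axis of the front band's and rear band's centroids at the top flat (z=.038)
from h import *; from tilt import R
col=sys.argv[1]; C,im=grab('wrist','p_'+col)
s=env.observe();p=s['position'];t=s['tool_rot'][:,0];print('tcp',p,'tool yaw',np.arctan2(-t[0],t[1]),s['time_s'])
m=cv2.inRange(cv2.cvtColor(im,cv2.COLOR_RGB2HSV),*R[col]); m[:, :150]=0; m[:,362:]=0
n,l,st,ce=cv2.connectedComponentsWithStats(m)
P=[]
for i in np.argsort(-st[1:,4])[:4]+1:
    if st[i,4]>100: q=plane(C,[ce[i]],.038)[0]; print(st[i].tolist(),ce[i].round(1),q); P.append(q)
f=max(P,key=lambda q:q[1]); r=min(P,key=lambda q:q[1]); v=(f-r)[:2]; u=v/np.hypot(*v)
o=f[:2]-.029*u; print('sep',np.hypot(*v),'yaw',np.arctan2(-u[0],u[1]),'origin',o,'grip -40',o-.04*u)
E
python3 pick.py orange
```

```text
tcp [ 0.4634 -0.1699  0.119 ] tool yaw 0.2104496167788413 15.0
[224, 100, 54, 35, 1731] [251.  116.8] [ 0.4462 -0.0977  0.038 ]
[229, 203, 49, 12, 402] [252.5 209.3] [ 0.4623 -0.1679  0.038 ]
[236, 216, 35, 12, 336] [253.1 220.7] [ 0.4648 -0.1775  0.038 ]
sep 0.0819396643556982 yaw 0.22914391715913465 origin [ 0.4528 -0.1259] grip -40 [ 0.4619 -0.1649]
```

>>> jog_arm(
  hand=[0.06,0.06,0.06,0.06,0.03],
  travel=[
    [-0.001,0.005,-0.04],
    [0,0,-0.04],
    [0,0,-0.012],
    [0,0,0],
    [0,0,0],
  ],
  yaw=[0.015,0,0,0,0],
  grip_force=20,
)

```text
time_s: 15.62
position: [0.4629, -0.1655, 0.0283]
tool_rot: [[-0.223, 0.975, 0.003], [0.975, 0.223, -0.002], [-0.002, 0.002, -1.0]]
ft_force: [-0.2, -0.7, -0.3]
grip_width: 0.0431
gripper_force: 0.0
```

>>> jog_arm(
  hand=[0.03,0.03,0.03,0.03,0.03],
  travel=[
    [0,0,0],
    [0,0,0],
    [0,0,0.06],
    [0,0,0.06],
    [0,0,0.06],
  ],
  yaw=[0,0,0,0,0],
)

```text
time_s: 16.25
position: [0.4616, -0.1647, 0.2096]
tool_rot: [[-0.223, 0.975, 0.001], [0.975, 0.223, -0.001], [-0.001, 0.001, -1.0]]
ft_force: [1.0, 0.1, -2.0]
grip_width: 0.0376
gripper_force: 21.6
```

>>> jog_arm(
  hand=[0.03,0.03,0.03,0.03,0.03],
  travel=[
    [0,0,0.06],
    [0,0,-0.06],
    [0,0,0.0625],
    [0,0,-0.06],
    [0,0,0.0625],
  ],
  yaw=[0,0,0,0,0],
)

```text
time_s: 16.88
position: [0.4527, -0.1589, 0.2584]
tool_rot: [[-0.223, 0.974, -0.032], [0.975, 0.223, 0.021], [0.027, -0.026, -0.999]]
ft_force: [1.4, -1.9, -0.8]
grip_width: 0.0375
gripper_force: 21.8
```

>>> jog_arm(
  hand=[0.03,0.03,0.03,0.03,0.03],
  travel=[
    [0,0,-0.06],
    [0,0,0.0625],
    [0,0,-0.06],
    [0,0,0.0625],
    [0,0,0],
  ],
  yaw=[0,0,0,0,0],
)

```text
time_s: 17.5
position: [0.4624, -0.1652, 0.2804]
tool_rot: [[-0.223, 0.975, 0.006], [0.975, 0.223, -0.004], [-0.005, 0.005, -1.0]]
ft_force: [0.2, 0.0, -1.4]
grip_width: 0.0375
gripper_force: 22.0
```

```bash
python3 tilt.py orange .040
```

```text
[ 0.4624 -0.1652  0.2791] 17.55 tq [-0.0905 -0.0134 -0.0006] F [ 1.3227 -0.5433 -2.5797] 0.03757832617965516 21.970383524894714
band px at droop 0..110 [124, 117, 117, 121, 129, 139, 150, 163, 176, 190, 205, 220]
band width at droop 0..110 [98, 88, 80, 72, 66, 61, 57, 54, 51, 50, 48, 47]
[ 217  111   71   44 2777] [251.8 131.4]
[ 216  260   73   15 1007] [252.1 267.3]
[ 225  279   54   23 1115] [251.9 289.1]
```

>>> jog_arm(
  hand=[0.03,0.03,0.03,0.03,0.03],
  travel=[
    [0,0,-0.06],
    [0,0,0.0625],
    [0,0,-0.0625],
    [0,0,0.0625],
    [0,0,0],
  ],
  yaw=[0,0,0,0,0],
)

```text
time_s: 18.18
position: [0.4628, -0.1654, 0.2824]
tool_rot: [[-0.223, 0.975, 0.006], [0.975, 0.223, -0.004], [-0.005, 0.005, -1.0]]
ft_force: [1.0, -0.1, -1.1]
grip_width: 0.0378
gripper_force: 22.1
```

>>> jog_arm(
  hand=[0.03,0.03,0.03,0.03,0.03],
  travel=[
    [0,0,-0.0625],
    [0,0,0.0625],
    [0,0,-0.0625],
    [0,0,0.0625],
    [0,0,0],
  ],
  yaw=[0,0,0,0,0],
)

```text
time_s: 18.8
position: [0.4633, -0.1658, 0.2828]
tool_rot: [[-0.223, 0.975, 0.007], [0.975, 0.223, -0.005], [-0.006, 0.006, -1.0]]
ft_force: [0.7, -0.6, -0.8]
grip_width: 0.0373
gripper_force: 22.1
```

>>> jog_arm(
  hand=[0.03,0.03,0.03,0.03,0.03],
  travel=[
    [0,0,-0.0625],
    [0,0,0.0625],
    [0,0,-0.0625],
    [0,0,0.0625],
    [0,0,0],
  ],
  yaw=[0,0,0,0,0],
)

```text
time_s: 19.42
position: [0.4637, -0.1661, 0.2831]
tool_rot: [[-0.223, 0.975, 0.008], [0.975, 0.223, -0.006], [-0.007, 0.007, -1.0]]
ft_force: [0.5, -1.5, -2.2]
grip_width: 0.0371
gripper_force: 22.2
```

>>> jog_arm(
  hand=[0.03,0.03,0.03,0.03,0.03],
  travel=[
    [0,0,-0.0625],
    [0,0,0.0625],
    [0,0,-0.0625],
    [0,0,0.0625],
    [0,0,0],
  ],
  yaw=[0,0,0,0,0],
)

```text
time_s: 20.05
position: [0.4641, -0.1663, 0.2834]
tool_rot: [[-0.223, 0.975, 0.009], [0.975, 0.223, -0.006], [-0.008, 0.008, -1.0]]
ft_force: [0.6, -1.0, -0.9]
grip_width: 0.0374
gripper_force: 22.2
```

```bash
python3 tilt.py orange .040
```

```text
[ 0.4639 -0.1662  0.2822] 20.1 tq [-0.0529 -0.0457 -0.0645] F [ 0.2487 -0.597  -1.8951] 0.03776618842867372 22.21804440021515
band px at droop 0..110 [123, 117, 117, 121, 129, 139, 150, 163, 176, 190, 205, 220]
band width at droop 0..110 [98, 88, 80, 72, 66, 61, 57, 54, 51, 50, 48, 47]
[ 223  141   59   33 1537] [252.1 155. ]
[216 254  73  15 863] [252.  260.1]
[ 224  275   56   34 1651] [251.8 292. ]
```

>>> jog_arm(
  hand=[0.03,0.03,0.03,0.03,0.03],
  travel=[
    [0.02,-0.04,0],
    [0.04,-0.04,0],
    [0.05,-0.034,0],
    [0.0415,-0.02,-0.01],
    [0,0,-0.03],
  ],
  yaw=[-0.08,-0.08,-0.065,0,0],
)

```text
time_s: 20.72
position: [0.6171, -0.3016, 0.2388]
tool_rot: [[0.0, 1.0, 0.006], [1.0, -0.0, -0.004], [-0.004, 0.006, -1.0]]
ft_force: [-1.0, 0.1, -2.2]
grip_width: 0.0374
gripper_force: 22.2
```

```bash
python3 tilt.py orange .040
```

```text
[ 0.6147 -0.2999  0.2336] 20.775 tq [ 0.0347  0.0013 -0.0047] F [ 0.5278 -0.26   -5.5239] 0.03766980877072707 22.118881344795227
band px at droop 0..110 [119, 113, 113, 118, 125, 135, 147, 159, 172, 186, 201, 216]
band width at droop 0..110 [95, 86, 78, 71, 65, 60, 56, 53, 51, 49, 47, 47]
[ 223  141   58   32 1454] [252.  154.6]
[216 254  73  15 857] [251.9 260. ]
[ 224  275   56   34 1641] [251.8 292. ]
```

Orange at about 58°, hanging over cup 2. Lower the bit into the mouth.

>>> jog_arm(
  hand=[0.03,0.03,0.03,0.03,0.03],
  travel=[
    [0,0,-0.015],
    [0,0,-0.015],
    [0,0,-0.01],
    [0,0,-0.004],
    [0,0,0],
  ],
  yaw=[0,0,0,0,0],
)

```text
time_s: 21.4
position: [0.6135, -0.299, 0.1956]
tool_rot: [[-0.0, 1.0, 0.0], [1.0, 0.0, -0.0], [-0.0, 0.0, -1.0]]
ft_force: [1.4, -0.2, -1.7]
grip_width: 0.0375
gripper_force: 22.2
```

```bash
python3 tilt.py orange .040
```

```text
[ 0.6136 -0.299   0.1958] 21.45 tq [-0.0197 -0.0674  0.0086] F [-0.2926  0.1351 -1.7203] 0.03730103071042648 22.183234691619873
band px at droop 0..110 [124, 117, 117, 122, 129, 139, 151, 163, 177, 191, 206, 221]
band width at droop 0..110 [99, 89, 80, 73, 67, 62, 58, 54, 52, 50, 49, 48]
[ 223  141   59   32 1469] [252.2 154.7]
[216 254  73  15 859] [251.9 260. ]
[ 224  275   56   34 1647] [251.8 292. ]
```

>>> jog_arm(
  hand=[0.03,0.03,0.03,0.03,0.03],
  travel=[
    [0.0015,0,-0.008],
    [0,0.01,0],
    [0,0.016,0.005],
    [0,0.016,0.005],
    [0,0,0],
  ],
  yaw=[0,0,0,0,0],
)

```text
time_s: 22.08
position: [0.6153, -0.2553, 0.1981]
tool_rot: [[-0.002, 1.0, 0.001], [1.0, 0.002, -0.0], [-0.0, 0.001, -1.0]]
ft_force: [-0.1, -0.6, -1.1]
grip_width: 0.0378
gripper_force: 22.0
```

```bash
python3 tilt.py orange .040
```

```text
[ 0.6151 -0.2559  0.1975] 22.125 tq [-0.1163 -0.1023  0.0211] F [-0.1095 -1.1475 -1.9246] 0.03769443447021051 21.91933572292328
band px at droop 0..110 [125, 119, 118, 123, 130, 140, 151, 164, 177, 191, 206, 221]
band width at droop 0..110 [98, 88, 80, 73, 67, 61, 57, 54, 52, 50, 48, 47]
[226 168  53  25 920] [252.3 178. ]
[216 253  72  16 719] [252.3 258.7]
[ 223  275   58   47 2245] [251.8 298.6]
```

>>> jog_arm(
  hand=[0.03,0.03,0.03,0.03,0.03],
  travel=[
    [0,0.014,0.003],
    [0,0.014,0],
    [0,0.007,0],
    [0,0,-0.01],
    [0,0,-0.005],
  ],
  yaw=[0,0,0,0,0],
)

```text
time_s: 22.75
position: [0.6147, -0.222, 0.1841]
tool_rot: [[0.0, 1.0, -0.001], [1.0, -0.0, 0.001], [0.001, -0.001, -1.0]]
ft_force: [0.3, -1.7, 0.2]
grip_width: 0.0374
gripper_force: 21.8
```

```bash
python3 tilt.py orange .040
```

```text
[ 0.6146 -0.2221  0.1835] 22.8 tq [-0.3827 -0.2339  0.0029] F [ 0.4136 -0.6593 -2.934 ] 0.03768555414883439 21.582945585250854
band px at droop 0..110 [123, 117, 117, 121, 129, 139, 150, 163, 176, 191, 205, 221]
band width at droop 0..110 [98, 89, 80, 73, 67, 62, 57, 54, 52, 50, 48, 48]
[227 193  51  18 542] [252.  199.3]
[217 252  71  15 472] [252.2 256.2]
[ 222  272   60   55 2651] [251.7 300.2]
```

>>> jog_arm(
  hand=[0.03,0.03,0.03,0.03,0.03],
  travel=[
    [0,0,-0.006],
    [0,0,-0.004],
    [0,0,-0.003],
    [0,0,0],
    [0,0,0],
  ],
  yaw=[0,0,0,0,0],
)

```text
time_s: 23.42
position: [0.6153, -0.2217, 0.1728]
tool_rot: [[-0.0, 1.0, 0.001], [1.0, 0.0, -0.0], [-0.0, 0.001, -1.0]]
ft_force: [1.7, 2.3, 4.3]
grip_width: 0.0376
gripper_force: 22.2
```

```bash
python3 tilt.py orange .040
```

```text
[ 0.6153 -0.2218  0.1728] 23.475 tq [ 0.3076 -0.4544 -0.0171] F [1.6572 2.194  3.5514] 0.0371573365903505 22.233530580997467
band px at droop 0..110 [124, 117, 117, 122, 129, 139, 151, 163, 177, 191, 206, 221]
band width at droop 0..110 [99, 89, 80, 73, 67, 62, 58, 54, 52, 50, 48, 48]
[227 192  51  19 564] [252.4 198.7]
[217 252  71  16 528] [251.9 256.6]
[ 222  272   60   55 2645] [251.7 300.3]
```

>>> jog_arm(
  hand=[0.03,0.03,0.03,0.03,0.03],
  travel=[
    [0.001,0.002,0],
    [0,0,-0.003],
    [0,0,0],
    [0,0,-0.003],
    [0,0,0],
  ],
  yaw=[0,0,0,0,0],
)

```text
time_s: 24.1
position: [0.617, -0.2201, 0.1707]
tool_rot: [[-0.0, 1.0, 0.006], [1.0, 0.0, -0.003], [-0.003, 0.006, -1.0]]
ft_force: [-3.0, 5.6, 25.7]
grip_width: 0.0376
gripper_force: 24.9
```

```bash
python3 tilt.py orange .040
```

```text
[ 0.617  -0.22    0.1706] 24.15 tq [ 0.5751  0.6356 -0.0195] F [-1.8749  4.6689 25.048 ] 0.03723138465759735 24.896057546138763
band px at droop 0..110 [123, 117, 117, 121, 129, 139, 150, 163, 177, 191, 206, 221]
band width at droop 0..110 [99, 89, 80, 73, 67, 62, 58, 54, 52, 50, 48, 48]
[226 193  51  19 559] [251.  199.6]
[216 252  72  16 515] [251.7 256.8]
[ 223  273   60   54 2647] [252.1 300.4]
```

>>> jog_arm(
  hand=[0.03,0.06,0.085,0.085,0.085],
  travel=[
    [0,0,0.005],
    [0,0,0],
    [0,0,0],
    [0,0,0.06],
    [0,0,0.06],
  ],
  yaw=[0,0,0,0,0],
)

```text
time_s: 24.78
position: [0.6156, -0.22, 0.2918]
tool_rot: [[0.0, 1.0, -0.003], [1.0, -0.0, 0.001], [0.001, -0.003, -1.0]]
ft_force: [0.6, 0.2, 0.6]
grip_width: 0.0848
gripper_force: 0.0
```

>>> jog_arm(
  hand=[0.06,0.06,0.06,0.06,0.06],
  travel=[
    [-0.06,-0.06,0.02],
    [-0.06,-0.06,0],
    [-0.05,-0.05,0],
    [0,0,0],
    [0,0,0],
  ],
  yaw=[0,0,0,0,0],
)

```text
time_s: 25.4
position: [0.4845, -0.3513, 0.3052]
tool_rot: [[0.001, 1.0, -0.001], [1.0, -0.001, 0.001], [0.001, -0.001, -1.0]]
ft_force: [0.5, -0.1, -0.1]
grip_width: 0.0598
gripper_force: 0.0
```

```bash
cat > stand.py <<'E'
# tail caps of the standing drivers: scene + side blobs near each cup, triangulated (cap mid should be ~.178 high, +-3 mm of cup)
from h import *; from tilt import comps
cups={'blue':(.6145,-.141),'orange':(.615,-.2205),'green':(.6155,-.3005)}
t=sys.argv[1]; I={n:grab(n,n+t) for n in('scene','side')}
for col in sys.argv[2:]:
    r=[]
    for n,(C,im) in I.items():
        e=proj(C,[[*cups[col],.178]])[0]; c=[(np.hypot(*(ce-e)),ce,st[4]) for st,ce in comps(im,col,10)]
        r.append(min(c,key=lambda a:a[0])); print(col,n,'exp',e.round(1),'got',r[-1][1].round(1),'area',r[-1][2])
    print(tri(I['scene'][0],r[0][1],I['side'][0],r[1][1]))
E
python3 stand.py 7 blue orange
python3 - <<'E'
from h import *; from tilt import comps
C,im=grab('wrist','wv7');np.savez('pics/wv7.npz',K=C[0],D=C[1],p=C[2],R=C[3]);print(env.observe()['position'])
for col in('green','blue','orange'):
    for st,ce in comps(im,col,60): 
        if st[4]<6000: print(col,st.tolist(),ce.round(1),plane(C,[ce],.038)[0][:2],plane(C,[ce],.184)[0][:2])
E
```

```text
blue scene exp [248.8 259.7] got [248.8 259.7] area 81
blue side exp [229.9 127.1] got [230.7 128.2] area 79
(array([ 0.6124, -0.1395,  0.1741]), np.float64(0.0019911917085628206))
orange scene exp [235.7 281.5] got [235.2 281.3] area 91
orange side exp [235.4 112.8] got [235.8 112.2] area 50
(array([ 0.6137, -0.2214,  0.18  ]), np.float64(0.0001376796370660263))
[ 0.4854 -0.3504  0.3054]
green [224, 143, 26, 22, 391] [236.6 153.8] [ 0.4623 -0.3299] [ 0.4707 -0.3102]
green [213, 193, 21, 15, 188] [222.  200.2] [ 0.4386 -0.4011] [ 0.4558 -0.3549]
blue [355, 0, 32, 7, 152] [370.2   2.1] [ 0.6331 -0.1402] [ 0.578 -0.191]
orange [391, 24, 39, 42, 1199] [410.   44.6] [ 0.6912 -0.1878] [ 0.6144 -0.2209]
orange [477, 278, 35, 64, 106] [490.6 311.9] [ 0.9009 -0.6051] [ 0.7462 -0.483 ]
orange [467, 296, 9, 32, 83] [469.8 310.9] [ 0.8646 -0.6034] [ 0.7234 -0.482 ]
```

>>> jog_arm(
  hand=[0.06,0.06,0.06,0.06,0.06],
  travel=[
    [-0.02,-0.02,-0.06],
    [-0.02,-0.02,-0.06],
    [-0.005,-0.005,-0.05],
    [0,0,-0.02],
    [0,0,0],
  ],
  yaw=[-0.12,-0.12,-0.08,0,0],
)

```text
time_s: 26.18
position: [0.4422, -0.393, 0.1212]
tool_rot: [[0.313, 0.95, -0.002], [0.95, -0.313, 0.003], [0.002, -0.003, -1.0]]
ft_force: [1.6, 0.4, 0.4]
grip_width: 0.0601
gripper_force: 0.0
```

```bash
python3 pick.py green
```

```text
tcp [ 0.4426 -0.3936  0.1227] tool yaw -0.31860443778296965 26.225
[229, 111, 48, 32, 1491] [253.  126.3] [ 0.4627 -0.3302  0.038 ]
[232, 210, 42, 21, 594] [252.2 219.4] [ 0.4385 -0.4016  0.038 ]
sep 0.0753652206302421 yaw -0.3263165540733266 origin [ 0.4534 -0.3576] grip -40 [ 0.4406 -0.3955]
```

>>> jog_arm(
  hand=[0.06,0.06,0.06,0.06,0.03],
  travel=[
    [-0.002,-0.002,-0.045],
    [0,0,-0.04],
    [0,0,-0.012],
    [0,0,0],
    [0,0,0],
  ],
  yaw=[-0.007,0,0,0,0],
  grip_force=20,
)

```text
time_s: 26.85
position: [0.4407, -0.3968, 0.0275]
tool_rot: [[0.321, 0.947, 0.002], [0.947, -0.321, -0.003], [-0.002, 0.003, -1.0]]
ft_force: [0.3, 0.4, 0.0]
grip_width: 0.0427
gripper_force: 0.0
```

>>> jog_arm(
  hand=[0.03,0.03,0.03,0.03,0.03],
  travel=[
    [0,0,0],
    [0,0,0],
    [0,0,0.06],
    [0,0,0.06],
    [0,0,0.06],
  ],
  yaw=[0,0,0,0,0],
)

```text
time_s: 27.48
position: [0.4396, -0.3957, 0.2081]
tool_rot: [[0.321, 0.947, 0.0], [0.947, -0.321, -0.0], [-0.0, 0.0, -1.0]]
ft_force: [-0.5, -0.4, -2.6]
grip_width: 0.0377
gripper_force: 21.8
```

>>> jog_arm(
  hand=[0.03,0.03,0.03,0.03,0.03],
  travel=[
    [0,0,0.06],
    [0,0,-0.06],
    [0,0,0.0625],
    [0,0,-0.06],
    [0,0,0.0625],
  ],
  yaw=[0,0,0,0,0],
)

```text
time_s: 28.1
position: [0.433, -0.3869, 0.2543]
tool_rot: [[0.322, 0.947, -0.026], [0.947, -0.321, 0.035], [0.024, -0.036, -0.999]]
ft_force: [1.1, -2.9, -1.6]
grip_width: 0.0379
gripper_force: 21.6
```

>>> jog_arm(
  hand=[0.03,0.03,0.03,0.03,0.03],
  travel=[
    [0,0,-0.06],
    [0,0,0.0625],
    [0,0,-0.06],
    [0,0,0.0625],
    [0,0,0],
  ],
  yaw=[0,0,0,0,0],
)

```text
time_s: 28.72
position: [0.4402, -0.3964, 0.2796]
tool_rot: [[0.321, 0.947, 0.004], [0.947, -0.321, -0.006], [-0.004, 0.006, -1.0]]
ft_force: [0.4, 0.6, -1.0]
grip_width: 0.0374
gripper_force: 22.3
```

```bash
python3 tilt.py green .040
```

```text
[ 0.4402 -0.3965  0.2782] 28.775 tq [-0.0078  0.0448  0.0139] F [-0.0115  0.1331 -2.544 ] 0.037675254090073676 22.227245271205902
band px at droop 0..110 [123, 117, 117, 121, 129, 138, 150, 162, 176, 190, 205, 220]
band width at droop 0..110 [98, 88, 80, 72, 66, 61, 57, 54, 51, 50, 48, 47]
[ 224  135   56   32 1461] [251.8 148.9]
[216 248  73  16 925] [251.8 254.6]
[ 225  269   55   33 1501] [251.9 285.4]
```

>>> jog_arm(
  hand=[0.03,0.03,0.03,0.03,0.03],
  travel=[
    [0.04,0.005,0],
    [0.05,0.007,0],
    [0.04,0.006,0],
    [0.02,0.002,-0.01],
    [0,0,-0.03],
  ],
  yaw=[0,0,0,0,0],
)

```text
time_s: 29.4
position: [0.5918, -0.376, 0.2358]
tool_rot: [[0.32, 0.948, 0.003], [0.948, -0.32, -0.002], [-0.001, 0.004, -1.0]]
ft_force: [-0.9, -0.5, -2.8]
grip_width: 0.0375
gripper_force: 22.3
```

```bash
python3 tilt.py green .040
```

```text
[ 0.59   -0.3752  0.2301] 29.45 tq [-0.0763  0.0253 -0.0317] F [ 0.6309 -0.3233 -6.7547] 0.03716118021966962 22.242809236049652
band px at droop 0..110 [122, 116, 116, 120, 128, 137, 149, 161, 174, 188, 202, 217]
band width at droop 0..110 [94, 85, 77, 70, 65, 60, 56, 53, 50, 49, 47, 46]
[ 224  135   56   32 1464] [251.6 148.9]
[216 248  73  16 931] [251.8 254.6]
[ 225  269   55   33 1508] [251.9 285.3]
```

>>> jog_arm(
  hand=[0.03,0.03,0.03,0.03,0.03],
  travel=[
    [0,0,-0.02],
    [0,0,-0.015],
    [0,0,-0.01],
    [0,0,-0.004],
    [0,0,0],
  ],
  yaw=[0,0,0,0,0],
)

```text
time_s: 30.08
position: [0.5899, -0.3761, 0.1868]
tool_rot: [[0.321, 0.947, 0.0], [0.947, -0.321, -0.0], [-0.0, 0.0, -1.0]]
ft_force: [0.3, 0.0, -1.4]
grip_width: 0.0377
gripper_force: 22.3
```

```bash
python3 tilt.py green .040
```

```text
[ 0.59   -0.3762  0.1871] 30.125 tq [-0.0419  0.0551 -0.0237] F [-0.4123  0.1799 -1.7531] 0.03735694535174246 22.278761565685272
band px at droop 0..110 [123, 117, 117, 121, 129, 139, 150, 163, 176, 191, 205, 221]
band width at droop 0..110 [99, 89, 81, 73, 67, 62, 58, 54, 52, 50, 49, 48]
[ 224  135   57   32 1479] [251.6 148.9]
[216 248  73  16 936] [251.9 254.6]
[ 225  269   55   33 1521] [251.9 285.2]
```

>>> jog_arm(
  hand=[0.03,0.03,0.03,0.03,0.03],
  travel=[
    [0.003,0.0095,0],
    [0.005,0.015,0.005],
    [0.005,0.015,0.005],
    [0,0,0],
    [0,0,0],
  ],
  yaw=[0,0,0,0,0],
)

```text
time_s: 30.75
position: [0.6029, -0.336, 0.1961]
tool_rot: [[0.321, 0.947, -0.001], [0.947, -0.321, 0.001], [0.001, -0.001, -1.0]]
ft_force: [0.5, 0.6, -4.0]
grip_width: 0.0375
gripper_force: 21.9
```

```bash
python3 tilt.py green .040
```

```text
[ 0.6027 -0.3363  0.1959] 30.8 tq [-0.0227 -0.0225 -0.0378] F [-0.6136 -0.6013 -2.6062] 0.037538814291817574 21.916034817695618
band px at droop 0..110 [124, 117, 117, 122, 129, 139, 150, 163, 177, 191, 206, 221]
band width at droop 0..110 [99, 89, 80, 73, 67, 62, 58, 54, 52, 50, 48, 48]
[226 165  52  24 921] [251.7 174.9]
[216 247  73  17 777] [251.8 253.1]
[ 223  268   58   47 2197] [251.8 291.4]
```

>>> jog_arm(
  hand=[0.03,0.03,0.03,0.03,0.03],
  travel=[
    [0.005,0.014,0.003],
    [0.005,0.014,0],
    [0.0025,0.008,0],
    [0,0,-0.01],
    [0,0,-0.005],
  ],
  yaw=[0,0,0,0,0],
)

```text
time_s: 31.42
position: [0.6152, -0.3006, 0.1834]
tool_rot: [[0.321, 0.947, -0.001], [0.947, -0.321, 0.001], [0.0, -0.001, -1.0]]
ft_force: [1.0, -1.3, -2.2]
grip_width: 0.0374
gripper_force: 21.6
```

>>> jog_arm(
  hand=[0.03,0.03,0.03,0.03,0.03],
  travel=[
    [0,0,-0.004],
    [0,0,-0.003],
    [0,0,0],
    [0,0,0],
    [0,0,0],
  ],
  yaw=[0,0,0,0,0],
)

```text
time_s: 32.05
position: [0.6154, -0.3005, 0.1776]
tool_rot: [[0.321, 0.947, -0.0], [0.947, -0.321, 0.0], [0.0, -0.0, -1.0]]
ft_force: [0.1, -0.7, -2.8]
grip_width: 0.0375
gripper_force: 21.5
```

```bash
python3 tilt.py green .040
```

```text
[ 0.6154 -0.3005  0.1776] 32.1 tq [-0.2486  0.0748  0.0177] F [ 0.0765 -0.292  -2.416 ] 0.03747797144774542 21.470600366592407
band px at droop 0..110 [123, 117, 117, 121, 129, 139, 150, 163, 176, 191, 205, 221]
band width at droop 0..110 [99, 89, 80, 73, 67, 62, 58, 54, 52, 50, 48, 48]
[228 191  49  18 557] [252.1 197.4]
[216 246  72  16 551] [251.8 250.8]
[ 222  265   60   57 2688] [251.8 293.3]
```

>>> jog_arm(
  hand=[0.03,0.03,0.03,0.03,0.03],
  travel=[
    [0,0,-0.004],
    [0,0,-0.003],
    [0,0,-0.002],
    [0,0,0],
    [0,0,0],
  ],
  yaw=[0,0,0,0,0],
)

```text
time_s: 32.72
position: [0.6165, -0.3004, 0.1726]
tool_rot: [[0.321, 0.947, 0.006], [0.947, -0.321, -0.003], [-0.001, 0.006, -1.0]]
ft_force: [-0.5, 3.4, 17.0]
grip_width: 0.0376
gripper_force: 23.7
```

```bash
python3 tilt.py green .040
```

```text
[ 0.6165 -0.3004  0.1726] 32.775 tq [ 0.4785  0.4592 -0.0378] F [-1.3044  3.6766 17.7135] 0.037217492316113675 23.653079867362976
band px at droop 0..110 [123, 117, 117, 121, 129, 138, 150, 163, 176, 191, 205, 220]
band width at droop 0..110 [99, 89, 80, 73, 67, 62, 58, 54, 52, 50, 48, 48]
[228 191  48  18 551] [251.5 197.4]
[216 246  72  16 551] [251.9 250.8]
[ 222  265   60   57 2688] [251.9 293.4]
```

>>> jog_arm(
  hand=[0.03,0.055,0.065,0.065,0.065],
  travel=[
    [0,0,0.003],
    [0,0,0],
    [0,0,0],
    [0,0,0.06],
    [0,0,0.06],
  ],
  yaw=[0,0,0,0,0],
)

```text
time_s: 33.4
position: [0.615, -0.3005, 0.2924]
tool_rot: [[0.321, 0.947, -0.002], [0.947, -0.321, 0.001], [0.001, -0.002, -1.0]]
ft_force: [-0.2, -1.2, 0.9]
grip_width: 0.0652
gripper_force: 0.0
```

>>> jog_arm(
  hand=[0.065,0.065,0.065,0.065,0.065],
  travel=[
    [-0.05,0.04,0.02],
    [-0.05,0.05,0],
    [-0.02,0.03,0],
    [0,0,0],
    [0,0,0],
  ],
  yaw=[0.12,0.12,0.08,0,0],
)

```text
time_s: 34.02
position: [0.505, -0.1897, 0.3101]
tool_rot: [[0.008, 1.0, -0.0], [1.0, -0.008, -0.0], [-0.0, -0.0, -1.0]]
ft_force: [-0.2, 0.2, -0.2]
grip_width: 0.065
gripper_force: 0.0
```

```bash
python3 stand.py 8 blue orange green
python3 - <<'E'
from h import *; from tilt import comps
C,im=grab('wrist','wv8');np.savez('pics/wv8.npz',K=C[0],D=C[1],p=C[2],R=C[3]);print(env.observe()['position'])
for col in('green','blue','orange'):
    for st,ce in comps(im,col,200): 
        if st[4]<6000: print(col,st.tolist(),ce.round(1),plane(C,[ce],.184)[0][:2])
m=cv2.inRange(cv2.cvtColor(im,cv2.COLOR_RGB2HSV),(0,150,80),(5,255,255))|cv2.inRange(cv2.cvtColor(im,cv2.COLOR_RGB2HSV),(175,150,80),(180,255,255))
n,l,st,ce=cv2.connectedComponentsWithStats(m)
for i in range(1,n):
    if st[i,4]>40: print('red',st[i],ce[i],plane(C,[ce[i]],.075))
a=cv2.resize(im[0:190,270:460],(400,400),interpolation=cv2.INTER_CUBIC)[...,::-1]
b=cv2.resize(cv2.imread('pics/scene8.png')[235:335,190:290],(400,400),interpolation=cv2.INTER_CUBIC)
cv2.imwrite('pics/v8.png',cv2.hconcat([a,b]))
E
```

```text
blue scene exp [248.8 259.7] got [248.9 259.8] area 81
blue side exp [229.9 127.1] got [230.7 128.3] area 78
(array([ 0.6125, -0.1395,  0.1738]), np.float64(0.0022689777232504584))
orange scene exp [235.7 281.5] got [235.2 281.2] area 91
orange side exp [235.4 112.8] got [235.9 112.2] area 52
(array([ 0.6134, -0.2214,  0.1804]), np.float64(0.0004726840321561285))
green scene exp [221.9 304.6] got [221.6 304.7] area 92
green side exp [240.6  99.2] got [240.4 100.1] area 44
(array([ 0.615 , -0.2998,  0.1747]), np.float64(0.002254624598285082))
[ 0.5051 -0.1899  0.3096]
blue [353, 125, 33, 34, 886] [369.7 141.4] [ 0.6136 -0.1399]
blue [482, 179, 30, 104, 460] [497.3 237. ] [ 0.754  -0.2373]
orange [346, 207, 31, 29, 697] [361. 221.] [ 0.6141 -0.2187]
red [323  46  42  16 331] [345.0634  54.2628] [[ 0.6186 -0.046   0.075 ]]
red [325  59  23  12 184] [334.9239  64.4728] [[ 0.6073 -0.0571  0.075 ]]
red [155 151  12   8  48] [159.9167 155.1042] [[ 0.3811 -0.1656  0.075 ]]
red [483 331  29  14 295] [498.3864 337.0068] [[ 0.908  -0.4703  0.075 ]]
```

View pics/v8.png

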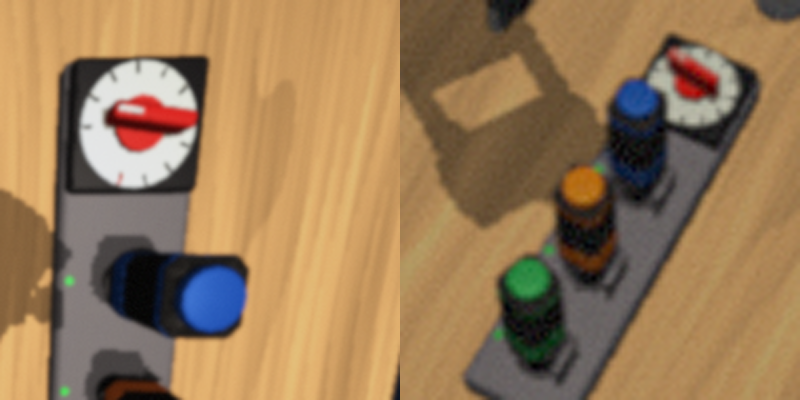

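>>> jog_arm(
  hand=[0.04,0.04,0.04,0.04,0.04],
  travel=[
    [0.02,0.03,0],
    [0.025,0.035,0],
    [0.03,0.04,0],
    [0.02,0.03,0],
    [0.0135,0.0095,0],
  ],
  yaw=[0.18,0.18,0.18,0.18,0.18],
  grip_force=60,
)

```text
time_s: 34.8
position: [0.6144, -0.0432, 0.3094]
tool_rot: [[-0.783, 0.621, -0.001], [0.621, 0.783, 0.0], [0.001, -0.0, -1.0]]
ft_force: [-0.3, -0.6, 0.1]
grip_width: 0.0399
gripper_force: 0.0
```

>>> jog_arm(
  hand=[0.04,0.04,0.04,0.04,0.04],
  travel=[
    [0,0,-0.03],
    [0,0,-0.04],
    [0,0,-0.04],
    [0,0,0],
    [0,0,0],
  ],
  yaw=[0.18,0.18,0.18,0.04,0],
)

```text
time_s: 35.42
position: [0.6135, -0.0451, 0.1995]
tool_rot: [[-0.995, 0.099, -0.001], [0.099, 0.995, 0.0], [0.001, 0.0, -1.0]]
ft_force: [0.5, 0.4, 0.6]
grip_width: 0.0405
gripper_force: 0.0
```

```bash
cat > key.py <<'E'
from h import *
C,im=grab('wrist','k'+sys.argv[1]); s=env.observe();p=s['position'];t=s['tool_rot'][:,0]
print('tcp',p,'yaw',np.arctan2(-t[0],t[1]),s['q'],s['time_s'])
h=cv2.cvtColor(im,cv2.COLOR_RGB2HSV); m=cv2.inRange(h,(0,140,60),(6,255,255))|cv2.inRange(h,(174,140,60),(180,255,255))
n,l,st,ce=cv2.connectedComponentsWithStats(m)
for i in range(1,n):
    if st[i,4]>60:
        c=np.argwhere(l==i)[:,::-1].astype(np.float32); r=cv2.boxPoints(cv2.minAreaRect(c)); q=plane(C,r,.081)
        print(st[i].tolist(),ce[i].round(1),'z.081',plane(C,[ce[i]],.081)[0][:2],'box',q[:,:2].round(4).tolist())
cv2.imwrite('pics/kc%s.png'%sys.argv[1],im[...,::-1])
E
python3 key.py 1
```

```text
tcp [ 0.6136 -0.045   0.2   ] yaw 1.4714086004798135 [-15.2056  30.3959  67.9514  -0.0033  81.6444 -99.5107] 35.475
[236, 170, 29, 52, 777] [250.  193.5] z.081 [ 0.6109 -0.0454] box [[0.6266, -0.0706], [0.5846, -0.0475], [0.5973, -0.0247], [0.6405, -0.0469]]
```

```bash
python3 - <<'E'
from h import *
im=cv2.imread('pics/k1.png')[...,::-1]; C=cam('wrist')
print('exp key ends @.081',proj(C,[[.6376,-.047,.081],[.59,-.044,.081],[.6137,-.0455,.081]]).round(1).tolist())
h=cv2.cvtColor(im,cv2.COLOR_RGB2HSV); m=(cv2.inRange(h,(0,140,60),(6,255,255))|cv2.inRange(h,(174,140,60),(180,255,255)))>0
for r in range(160,250,4):
    c=np.where(m[r,200:320])[0]+200
    print(r,(c.min(),c.max(),len(c)) if len(c) else '', im[r,240:264:4].tolist() if 0 else [int(v) for v in h[r,236:270:3,2]],[int(v) for v in h[r,236:270:3,1]])
E
```

```text
exp key ends @.081 [[251.1, 219.4], [249.1, 171.6], [250.1, 196.0]]
160  [170, 178, 179, 168, 141, 180, 181, 181, 176, 127, 154, 75] [35, 34, 33, 33, 34, 35, 34, 34, 33, 34, 35, 34]
164  [179, 178, 178, 179, 177, 179, 181, 181, 158, 173, 182, 180] [34, 33, 33, 34, 33, 34, 35, 34, 36, 34, 34, 33]
168  [178, 179, 180, 178, 161, 154, 165, 180, 181, 180, 180, 181] [34, 33, 35, 34, 48, 50, 43, 34, 34, 34, 33, 34]
172 (np.int64(248), np.int64(254), 7) [178, 178, 180, 165, 86, 87, 89, 173, 180, 181, 181, 181] [34, 34, 34, 42, 199, 217, 175, 38, 34, 34, 32, 34]
176 (np.int64(246), np.int64(255), 7) [178, 179, 165, 127, 144, 156, 140, 147, 179, 181, 181, 181] [33, 34, 45, 112, 195, 93, 197, 68, 36, 35, 34, 35]
180 (np.int64(240), np.int64(260), 17) [177, 140, 162, 149, 154, 178, 146, 158, 145, 173, 182, 181] [36, 106, 212, 212, 162, 56, 197, 215, 160, 44, 35, 35]
184 (np.int64(238), np.int64(263), 22) [160, 168, 172, 147, 157, 177, 145, 167, 173, 156, 180, 179] [70, 208, 212, 213, 161, 58, 204, 212, 212, 141, 37, 33]
188 (np.int64(236), np.int64(264), 25) [168, 169, 170, 140, 158, 177, 144, 1
[... 1492 characters left out ...]
234] [125, 127, 126, 127, 126, 127, 126, 125, 125, 124, 125, 122]
232  [235, 235, 236, 236, 237, 237, 237, 237, 237, 237, 236, 236] [124, 123, 122, 121, 121, 123, 119, 122, 121, 122, 123, 122]
236  [240, 240, 240, 240, 240, 239, 239, 238, 237, 237, 236, 234] [117, 117, 117, 118, 118, 118, 118, 119, 122, 121, 122, 123]
240  [237, 237, 236, 235, 235, 235, 234, 234, 233, 232, 231, 230] [119, 122, 122, 123, 123, 123, 123, 123, 124, 124, 126, 126]
244  [234, 232, 231, 229, 227, 226, 224, 223, 221, 221, 220, 221] [124, 124, 126, 128, 128, 129, 130, 129, 129, 129, 131, 130]
248  [230, 229, 230, 229, 228, 229, 228, 227, 226, 224, 222, 219] [126, 127, 126, 127, 129, 127, 127, 129, 130, 129, 129, 132]
```

>>> jog_arm(
  hand=[0.04,0.04,0.04,0.04,0.04],
  travel=[
    [0,-0.0005,-0.05],
    [0,0,-0.05],
    [0,0,-0.02],
    [0,0,-0.005],
    [0,0,0],
  ],
  yaw=[0,0,0,0,0],
)

```text
time_s: 36.1
position: [0.6137, -0.0453, 0.0761]
tool_rot: [[-0.995, 0.098, 0.002], [0.098, 0.995, -0.0], [-0.002, -0.0, -1.0]]
ft_force: [-0.6, 0.6, -0.3]
grip_width: 0.04
gripper_force: 0.0
```

>>> jog_arm(
  hand=[0,0,0,0,0],
  travel=[
    [0,0,0],
    [0,0,0],
    [0,0,0],
    [0,0,0],
    [0,0,0],
  ],
  yaw=[0,0,0,0,0],
  grip_force=60,
)

```text
time_s: 36.72
position: [0.6136, -0.0465, 0.0766]
tool_rot: [[-0.995, 0.098, 0.002], [0.098, 0.995, -0.003], [-0.002, -0.003, -1.0]]
ft_force: [-2.1, -6.2, 3.9]
grip_width: 0.0087
gripper_force: 60.1
```

>>> jog_arm(
  hand=[0,0,0,0,0],
  travel=[
    [0,-0.0015,0],
    [0,0,0],
    [0,0,0],
    [0,0,0],
    [0,0,0],
  ],
  yaw=[-0.1,-0.15,-0.18,-0.18,-0.18],
)

```text
time_s: 37.35
position: [0.6144, -0.0452, 0.0766]
tool_rot: [[-0.627, 0.779, 0.005], [0.779, 0.627, 0.002], [-0.001, 0.005, -1.0]]
ft_force: [4.9, 8.4, 1.0]
grip_width: 0.0089
gripper_force: 60.0
```

```bash
python3 -c "
from h import *
s=env.observe();t=s['tool_rot'][:,0];print(np.arctan2(-t[0],t[1]),s['q'],s['ft_force'],s['wrist_torque'],s['position'])"
```

```text
0.6774233672640634 [-15.2692  37.5111  76.9494   0.1913  65.3147 -54.1625] [4.9149 8.3764 1.0019] [ 1.4698 -0.8855  0.2158] [ 0.6144 -0.0452  0.0766]
```

>>> jog_arm(
  hand=[0,0,0,0,0],
  travel=[
    [0.0006,0.0008,0],
    [0,0,0],
    [0,0,0],
    [0,0,0],
    [0,0,0],
  ],
  yaw=[-0.185,-0.185,-0.185,-0.185,-0.185],
)

```text
time_s: 37.98
position: [0.6165, -0.0447, 0.0767]
tool_rot: [[0.245, 0.969, 0.008], [0.969, -0.245, 0.001], [0.003, 0.008, -1.0]]
ft_force: [12.7, 5.5, -2.7]
grip_width: 0.0088
gripper_force: 59.4
```

>>> jog_arm(
  hand=[0,0,0,0,0],
  travel=[
    [0,0,0],
    [0,0,0],
    [0,0,0],
    [0,0,0],
    [0,0,0],
  ],
  yaw=[-0.185,-0.185,-0.185,-0.185,-0.185],
)

```text
time_s: 38.6
position: [0.618, -0.0461, 0.0767]
tool_rot: [[0.922, 0.387, 0.012], [0.387, -0.922, -0.002], [0.011, 0.006, -1.0]]
ft_force: [18.3, 0.8, -7.5]
grip_width: 0.0087
gripper_force: 58.8
```

```bash
cat > st.py <<'E'
from h import *
s=env.observe();t=s['tool_rot'][:,0];print('yaw',np.arctan2(-t[0],t[1]),'q1,6',s['q'][[0,5]],'F',s['ft_force'],'T',s['wrist_torque'],s['position'],s['time_s'])
E
python3 st.py
```

```text
yaw -1.1729610854623747 q1,6 [-15.2335  51.9319] F [18.2807  0.7607 -7.4563] T [-0.0906 -2.8793  0.1911] [ 0.618  -0.0461  0.0767] 38.6
```

>>> jog_arm(
  hand=[0,0,0,0,0],
  travel=[
    [0.003,0,0],
    [0.001,0,0],
    [0,0,0],
    [0,0,0],
    [0,0,0],
  ],
  yaw=[-0.18,-0.18,-0.18,-0.18,-0.18],
)

```text
time_s: 39.22
position: [0.6183, -0.0481, 0.0766]
tool_rot: [[0.877, -0.481, 0.002], [-0.481, -0.877, -0.005], [0.004, 0.003, -1.0]]
ft_force: [-2.1, -12.1, 4.0]
grip_width: 0.0085
gripper_force: 60.3
```

>>> jog_arm(
  hand=[0,0,0,0,0],
  travel=[
    [0,0,0],
    [0,0,0],
    [0,0,0],
    [0,0,0],
    [0,0,0],
  ],
  yaw=[-0.18,-0.15,0,0,0],
)

```text
time_s: 39.85
position: [0.6178, -0.0487, 0.0766]
tool_rot: [[0.677, -0.736, 0.001], [-0.736, -0.677, -0.005], [0.005, 0.003, -1.0]]
ft_force: [-3.4, -13.0, 4.2]
grip_width: 0.0086
gripper_force: 60.5
```

```bash
python3 st.py
```

```text
yaw -2.3977305952434973 q1,6 [-15.3299 122.1716] F [ -3.3937 -12.9572   4.1619] T [-2.1948  0.7114 -0.0206] [ 0.6178 -0.0487  0.0766] 39.85
```

>>> jog_arm(
  hand=[0.04,0.04,0.04,0.04,0.04],
  travel=[
    [0,0,0],
    [0,0,0.02],
    [0,0,0.04],
    [0,0,0],
    [0,0,0],
  ],
  yaw=[0,0,0,0.185,0.185],
)

```text
time_s: 40.48
position: [0.6179, -0.0454, 0.1362]
tool_rot: [[0.901, -0.435, 0.002], [-0.435, -0.901, -0.0], [0.001, -0.001, -1.0]]
ft_force: [0.9, -0.7, 0.2]
grip_width: 0.0402
gripper_force: 0.0
```

>>> jog_arm(
  hand=[0.04,0.04,0.04,0.04,0.04],
  travel=[
    [-0.001,-0.0015,0],
    [0,0,0],
    [0,0,0],
    [0,0,0],
    [0,0,0],
  ],
  yaw=[0.185,0.185,0.185,0.185,0.185],
)

```text
time_s: 41.1
position: [0.6168, -0.047, 0.1356]
tool_rot: [[0.889, 0.457, 0.001], [0.457, -0.889, 0.0], [0.001, 0.0, -1.0]]
ft_force: [-0.3, 0.1, 0.9]
grip_width: 0.0403
gripper_force: 0.0
```

>>> jog_arm(
  hand=[0.04,0.04,0.04,0.04,0.04],
  travel=[
    [0,0,0],
    [0,0,0],
    [0,0,0],
    [0,0,0],
    [0,0,0],
  ],
  yaw=[0.185,0.185,0.185,0.185,0.185],
)

```text
time_s: 41.72
position: [0.6168, -0.0469, 0.1356]
tool_rot: [[0.17, 0.985, 0.001], [0.985, -0.17, 0.0], [0.0, 0.001, -1.0]]
ft_force: [-0.4, 0.1, 0.5]
grip_width: 0.0397
gripper_force: 0.0
```

>>> jog_arm(
  hand=[0.04,0.04,0.04,0.04,0.04],
  travel=[
    [0,0,0.03],
    [0,0,0.03],
    [0,0,0],
    [0,0,0],
    [0,0,0],
  ],
  yaw=[0.185,0.185,0.185,0.185,0.185],
)

```text
time_s: 42.35
position: [0.6167, -0.0469, 0.1957]
tool_rot: [[-0.685, 0.729, 0.001], [0.729, 0.685, 0.0], [-0.0, 0.001, -1.0]]
ft_force: [-0.7, 0.1, -0.1]
grip_width: 0.0404
gripper_force: 0.0
```

```bash
python3 st.py; python3 key.py 2; python3 - <<'E'
from h import *
im=cv2.imread('pics/k2.png')[...,::-1]; C=cam('wrist')
h=cv2.cvtColor(im,cv2.COLOR_RGB2HSV); m=(cv2.inRange(h,(0,140,60),(6,255,255))|cv2.inRange(h,(174,140,60),(180,255,255)))>0
for r in range(150,250,5):
    c=np.where(m[r,200:320])[0]+200
    if len(c): print(r,c.min(),c.max(),len(c))
print(proj(C,[[.617,-.048,.081]]))
E
```

```text
yaw 0.7544247908911242 q1,6 [-15.3091 -58.5379] F [-0.7182  0.1148 -0.081 ] T [ 0.0128  0.0111 -0.0033] [ 0.6167 -0.0469  0.1957] 42.35
tcp [ 0.6167 -0.0469  0.1956] yaw 0.7617471535272522 [-15.3131  30.9067  67.7805   0.0221  81.282  -58.9613] 42.4
[0, 80, 10, 40, 274] [  3.6 100.6] z.081 [ 0.4063 -0.1269] box [[0.3964, -0.1143], [0.4017, -0.1093], [0.4169, -0.1373], [0.4114, -0.1425]]
[237, 168, 29, 52, 798] [251.1 188.9] z.081 [ 0.6107 -0.0407] box [[0.6085, -0.0718], [0.5908, -0.0279], [0.6152, -0.018], [0.6344, -0.062]]
170 248 255 8
175 245 258 14
180 239 263 25
185 237 265 29
190 237 265 29
195 239 263 25
200 244 258 15
205 247 255 6
210 247 255 4
215 247 255 4
[[250.716  198.8071]]
```

>>> jog_arm(
  hand=[0.04,0.04,0.04,0.04,0.04],
  travel=[
    [-0.0015,0.001,-0.05],
    [0,0,-0.05],
    [0,0,-0.02],
    [0,0,0],
    [0,0,0],
  ],
  yaw=[0,0,0,0,0],
)

```text
time_s: 43.02
position: [0.6159, -0.0463, 0.0766]
tool_rot: [[-0.679, 0.734, 0.002], [0.734, 0.679, -0.001], [-0.002, 0.001, -1.0]]
ft_force: [-0.3, 0.2, 0.2]
grip_width: 0.0398
gripper_force: 0.0
```

>>> jog_arm(
  hand=[0,0,0,0,0],
  travel=[
    [0,0,0],
    [0,0,0],
    [0,0,0],
    [0,0,0],
    [0,0,0],
  ],
  yaw=[0,0,0,0,-0.1],
)

```text
time_s: 43.65
position: [0.6156, -0.0463, 0.0763]
tool_rot: [[-0.602, 0.799, 0.002], [0.799, 0.602, -0.0], [-0.001, 0.001, -1.0]]
ft_force: [-1.6, 0.8, 6.7]
grip_width: 0.0086
gripper_force: 59.4
```

>>> jog_arm(
  hand=[0,0,0,0,0],
  travel=[
    [0,0,0],
    [0,0,0],
    [0,0,0],
    [0,0,0],
    [0,0,0],
  ],
  yaw=[-0.18,-0.18,-0.18,-0.18,-0.18],
)

```text
time_s: 44.28
position: [0.6163, -0.0462, 0.0764]
tool_rot: [[0.255, 0.967, 0.004], [0.967, -0.255, -0.0], [0.0, 0.004, -1.0]]
ft_force: [1.6, 1.6, 2.9]
grip_width: 0.0087
gripper_force: 59.1
```

```bash
python3 st.py
```

```text
yaw -0.2576983532610345 q1,6 [-15.261   -0.5094] F [1.6006 1.5805 2.9137] T [ 0.1894 -0.3416  0.1986] [ 0.6163 -0.0462  0.0764] 44.275
```

Forces small; centred well. Wind on.

>>> jog_arm(
  hand=[0,0,0,0,0],
  travel=[
    [0,0,0],
    [0,0,0],
    [0,0,0],
    [0,0,0],
    [0,0,0],
  ],
  yaw=[-0.18,-0.18,-0.18,-0.18,-0.18],
)

```text
time_s: 44.9
position: [0.6168, -0.0467, 0.0764]
tool_rot: [[0.916, 0.401, 0.005], [0.401, -0.916, -0.001], [0.004, 0.003, -1.0]]
ft_force: [5.3, -1.7, 2.6]
grip_width: 0.0085
gripper_force: 58.9
```

>>> jog_arm(
  hand=[0,0,0,0,0],
  travel=[
    [0,0,0],
    [0,0,0],
    [0,0,0],
    [0,0,0],
    [0,0,0],
  ],
  yaw=[-0.18,-0.18,-0.15,-0.1,-0.1],
)

```text
time_s: 45.52
position: [0.6169, -0.0472, 0.0764]
tool_rot: [[0.957, -0.29, 0.005], [-0.29, -0.957, -0.002], [0.005, 0.001, -1.0]]
ft_force: [4.6, -2.6, 1.8]
grip_width: 0.0085
gripper_force: 58.9
```

```bash
python3 st.py
```

```text
yaw -1.8653412187727627 q1,6 [-15.3092  91.5861] F [ 4.5896 -2.64    1.7561] T [-0.5154 -0.6329  0.1968] [ 0.6169 -0.0472  0.0764] 45.525
```

>>> jog_arm(
  hand=[0,0,0,0,0],
  travel=[
    [0,0,0],
    [0,0,0],
    [0,0,0],
    [0,0,0],
    [0,0,0],
  ],
  yaw=[-0.08,-0.08,-0.06,-0.05,0],
)

```text
time_s: 46.15
position: [0.6167, -0.0474, 0.0764]
tool_rot: [[0.846, -0.533, 0.005], [-0.533, -0.846, -0.002], [0.005, -0.001, -1.0]]
ft_force: [4.3, -4.8, 2.5]
grip_width: 0.0087
gripper_force: 58.9
```

```bash
python3 st.py
```

```text
yaw -2.1330016795969584 q1,6 [-15.3246 106.9134] F [ 4.3383 -4.7909  2.514 ] T [-0.6887 -0.5608  0.0004] [ 0.6167 -0.0474  0.0764] 46.15
```

>>> jog_arm(
  hand=[0,0,0,0,0],
  travel=[
    [0,0,0],
    [0,0,0],
    [0,0,0],
    [0,0,0],
    [0,0,0],
  ],
  yaw=[-0.06,-0.06,-0.06,-0.06,-0.05],
)

```text
time_s: 46.78
position: [0.6167, -0.0475, 0.0766]
tool_rot: [[0.661, -0.75, 0.004], [-0.75, -0.661, -0.004], [0.006, -0.001, -1.0]]
ft_force: [3.5, -5.0, 2.6]
grip_width: 0.0088
gripper_force: 110.4
```

```bash
python3 st.py
```

```text
yaw -2.419302916763253 q1,6 [-15.2998 123.3845] F [ 3.4867 -4.9593  2.5762] T [-0.7761 -0.4371  2.5582] [ 0.6167 -0.0475  0.0766] 46.775
```

>>> jog_arm(
  hand=[0.04,0.04,0.04,0.04,0.04],
  travel=[
    [0,0,0],
    [0,0,0],
    [0,0,0.04],
    [0,0,0.06],
    [0,0,0.06],
  ],
  yaw=[0,0,0,0.18,0.18],
  grip_force=40,
)

```text
time_s: 47.4
position: [0.6148, -0.0461, 0.2368]
tool_rot: [[0.885, -0.466, -0.001], [-0.466, -0.885, 0.001], [-0.001, -0.0, -1.0]]
ft_force: [0.3, 0.7, 0.5]
grip_width: 0.04
gripper_force: 0.0
```

>>> jog_arm(
  hand=[0.05,0.05,0.05,0.05,0.05],
  travel=[
    [0,0,0.06],
    [-0.03,0.03,0.04],
    [-0.04,0.05,0],
    [-0.04,0.05,0],
    [-0.04,0.05,0],
  ],
  yaw=[0.185,0.185,0.185,0.185,0.185],
)

```text
time_s: 48.02
position: [0.4664, 0.1315, 0.3352]
tool_rot: [[0.905, 0.426, -0.0], [0.426, -0.905, 0.001], [0.0, -0.001, -1.0]]
ft_force: [0.6, 0.2, -0.2]
grip_width: 0.0504
gripper_force: 0.0
```

>>> jog_arm(
  hand=[0.05,0.05,0.05,0.05,0.05],
  travel=[
    [-0.04,0.05,0],
    [0,0.02,0],
    [0,0,0],
    [0,0,0],
    [0,0,0],
  ],
  yaw=[0.185,0.185,0.185,0.185,0.185],
)

```text
time_s: 48.65
position: [0.4288, 0.1991, 0.3351]
tool_rot: [[0.204, 0.979, -0.0], [0.979, -0.204, 0.0], [0.0, -0.0, -1.0]]
ft_force: [0.2, -0.0, -0.4]
grip_width: 0.05
gripper_force: 0.0
```

```bash
python3 st.py; python3 - <<'E'
from h import *
C,im=grab('wrist','hs');np.savez('pics/hs.npz',K=C[0],D=C[1],p=C[2],R=C[3])
D,i2=grab('side','dhs');
print(proj(C,[[.4228,.2955,.144]]),plane(D,[(176,283),(224,285)],.08))
cv2.imwrite('pics/hsv.png',cv2.hconcat([cv2.resize(im[:,100:412],(390,480)),cv2.resize(i2[180:330,140:268],(410,480),interpolation=cv2.INTER_CUBIC)])[...,::-1])
E
```

```text
yaw -0.20539943076284786 q1,6 [10.5041 22.2738] F [ 0.2038 -0.0386 -0.3754] T [-0.0078  0.0519 -0.0208] [0.4288 0.1991 0.3351] 48.65
[[229.6468  97.5425]] [[0.6256 0.4498 0.08  ]
 [0.4863 0.4246 0.08  ]]
```

View pics/hsv.png

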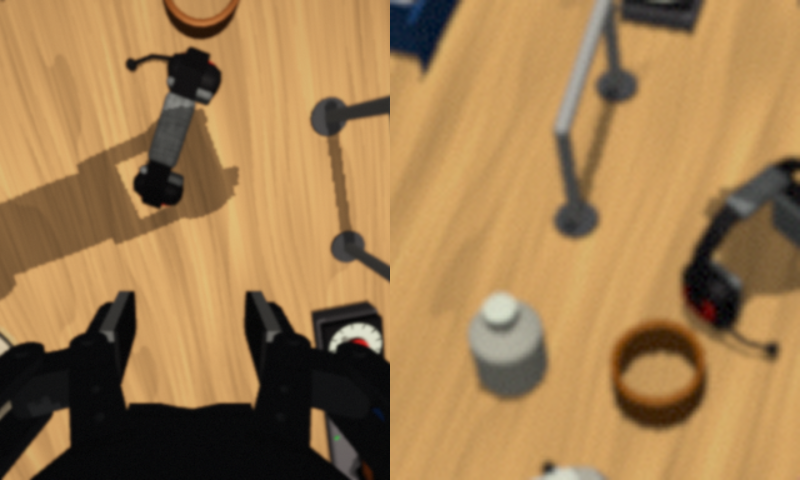

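```bash
python3 - <<'E'
from h import *
C=load('hs'); im=cv2.imread('pics/hs.png')
h=cv2.cvtColor(im,cv2.COLOR_BGR2HSV); m=cv2.inRange(h,(0,0,75),(180,50,200)); m[:60]=0;m[150:]=0;m[:,:200]=0;m[:,290:]=0
m=cv2.morphologyEx(m,cv2.MORPH_OPEN,np.ones((3,3)))
n,l,st,ce=cv2.connectedComponentsWithStats(m)
for i in range(1,n):
    if st[i,4]>100:
        r=cv2.minAreaRect(np.argwhere(l==i)[:,::-1].astype(np.float32)); b=plane(C,cv2.boxPoints(r),.144)[:,:2]
        print(st[i],r,'ctr',plane(C,[r[0]],.144)[0]); e=[b[1]-b[0],b[2]-b[1]]; print([np.hypot(*x) for x in e],[np.degrees(np.arctan2(x[1],x[0])) for x in e])
P=plane(C,[(244,77.6),(230.4,132),(237.6,104)],.144);print(P)
print('posts',plane(C,[(363,93.6),(377.6,196.8)],.004))
E
```

```text
[231  75  24  14 242] ((242.5, 81.5), (13.0, 23.0), 90.0) ctr [0.4403 0.3087 0.144 ]
[np.float64(0.025022725855040284), np.float64(0.01314468225086638)] [np.float64(-11.829700926236239), np.float64(-101.69547876443085)]
[227 100  16  18 152] ((233.0583953857422, 108.66059112548828), (14.267772674560547, 15.207564353942871), 70.01689910888672) ctr [0.4239 0.2833 0.144 ]
[np.float64(0.01701520612740953), np.float64(0.015213865539981159)] [np.float64(6.978035995208938), np.float64(-81.4641305087236)]
[[0.4428 0.3122 0.144 ]
 [0.4151 0.259  0.144 ]
 [0.43   0.2871 0.144 ]]
posts [[0.6235 0.2681 0.004 ]
 [0.6337 0.0901 0.004 ]]
```

>>> jog_arm(
  hand=[0.05,0.05,0.05,0.05,0.05],
  travel=[
    [0,0.04,-0.04],
    [0,0.047,-0.04],
    [0,0,0],
    [0,0,0],
    [0,0,0],
  ],
  yaw=[-0.14,-0.135,0,0,0],
)

```text
time_s: 49.38
position: [0.4295, 0.2853, 0.2564]
tool_rot: [[0.47, 0.883, 0.002], [0.883, -0.47, 0.001], [0.002, 0.001, -1.0]]
ft_force: [-0.1, -0.5, 0.7]
grip_width: 0.0497
gripper_force: 0.0
```

```bash
python3 st.py; python3 - <<'E'
from h import *
C,im=grab('wrist','hs2');np.savez('pics/hs2.npz',K=C[0],D=C[1],p=C[2],R=C[3])
print(proj(C,[[.4295,.2865,.144]]))
h=cv2.cvtColor(im,cv2.COLOR_RGB2HSV)
for r in range(120,290,8): print(r,' '.join('%d/%d'%(h[r,c,2],h[r,c,1]) for c in range(212,296,4)))
E
```

```text
yaw -0.48872910231980393 q1,6 [20.4178 48.4205] F [-0.1448 -0.5299  0.6569] T [ 0.006   0.0198 -0.0057] [0.4295 0.2853 0.2564] 49.375
[[252.1557 197.1876]]
120 134/141 130/141 128/141 128/137 83/135 12/43 15/17 17/30 15/17 10/77 11/23 12/21 16/32 14/73 29/35 28/27 21/24 98/141 205/132 202/135 208/134
128 133/140 131/140 133/138 127/141 126/138 20/115 7/0 12/21 12/43 7/36 11/46 10/26 7/36 11/23 16/32 23/33 16/16 178/138 213/133 206/134 205/133
136 123/137 133/138 130/139 132/141 125/141 81/91 68/11 65/16 23/22 14/18 13/39 14/36 12/21 15/17 71/14 72/14 98/109 188/136 220/132 213/132 207/133
144 118/143 122/140 132/139 129/140 132/139 125/139 131/140 118/140 21/61 12/0 12/43 14/36 15/17 16/32 128/141 137/141 143/139 142/138 135/140 133/138 146/138
152 122/142 115/140 120/140 133/138 129/140 133/138 125/139 129/138 16/48 13/39 13/0 14/18 16/48 20/51 124/140 136/139 140/138 145/139 144/138 136/139 161/139
160 117/139 164/137 113/140 120/140 133/138 128/141 136/139 113/138 17/30 13/39 12/43 16/32 16/16 25/92 118/138 120/138 136/139 140/140 146/138 157/136 206/132
168 212/132 201/134 211/13
[... 1847 characters left out ...]
/125 225/129
264 222/131 213/132 203/132 217/130 224/129 215/132 219/130 219/130 226/126 223/130 218/131 225/128 217/130 201/133 195/135 202/134 198/135 197/136 214/133 217/132 226/126
272 218/131 221/129 212/132 202/134 217/130 221/129 218/130 220/130 220/131 216/132 224/129 221/130 219/130 221/130 207/134 200/134 204/133 199/135 194/135 215/132 214/132
280 214/132 218/132 218/132 213/132 204/133 210/134 216/131 222/130 220/131 221/130 211/133 224/130 223/130 221/132 225/128 211/132 204/134 203/134 201/136 196/135 216/132
288 219/132 208/135 217/130 215/130 213/132 206/134 207/134 204/133 223/129 218/130 223/130 214/131 216/131 223/130 224/130 222/130 216/131 207/133 204/133 206/134 198/135
```

>>> jog_arm(
  hand=[0.05,0.05,0.05,0.05,0.05],
  travel=[
    [0.0005,0.002,-0.05],
    [0,0,-0.04],
    [0,0,-0.0165],
    [0,0,0],
    [0,0,0],
  ],
  yaw=[0,0,0,0,0],
)

```text
time_s: 50.05
position: [0.4302, 0.2879, 0.15]
tool_rot: [[0.469, 0.883, 0.002], [0.883, -0.469, 0.001], [0.002, 0.002, -1.0]]
ft_force: [0.7, -0.5, 0.0]
grip_width: 0.0504
gripper_force: 0.0
```

>>> jog_arm(
  hand=[0.01,0.01,0.01,0.01,0.01],
  travel=[
    [0,0,0],
    [0,0,0],
    [0,0,0],
    [0,0,0],
    [0,0,0.01],
  ],
  yaw=[0,0,0,0,0],
  grip_force=50,
)

```text
time_s: 50.68
position: [0.4292, 0.2878, 0.1588]
tool_rot: [[0.468, 0.884, -0.001], [0.884, -0.468, -0.0], [-0.001, -0.001, -1.0]]
ft_force: [-0.6, 0.3, -2.8]
grip_width: 0.0267
gripper_force: 48.6
```

>>> jog_arm(
  hand=[0.01,0.01,0.01,0.01,0.01],
  travel=[
    [0,0,0.03],
    [0,0,0.05],
    [0,0,0.05],
    [0,0,0.04],
    [0,0,0.02],
  ],
  yaw=[0,0,0,0,0],
)

```text
time_s: 51.3
position: [0.4293, 0.288, 0.3515]
tool_rot: [[0.468, 0.884, 0.003], [0.884, -0.468, 0.001], [0.002, 0.002, -1.0]]
ft_force: [-0.3, -0.1, -3.0]
grip_width: 0.027
gripper_force: 48.8
```

```bash
python3 st.py
```

```text
yaw -0.4867916871104743 q1,6 [20.7105 48.6021] F [-0.3426 -0.0597 -2.9504] T [ 0.0367 -0.027  -0.0037] [0.4293 0.288  0.3515] 51.3
```

>>> jog_arm(
  hand=[0.01,0.01,0.01,0.01,0.01],
  travel=[
    [0.03,-0.017,0],
    [0.04,-0.022,0],
    [0.045,-0.025,0],
    [0.045,-0.025,0],
    [0.03,-0.017,0],
  ],
  yaw=[-0.18,-0.18,-0.18,-0.18,-0.18],
)

```text
time_s: 51.92
position: [0.6209, 0.1805, 0.3483]
tool_rot: [[0.984, 0.176, -0.001], [0.176, -0.984, -0.0], [-0.001, -0.0, -1.0]]
ft_force: [-0.6, 0.4, -2.9]
grip_width: 0.0266
gripper_force: 48.9
```

>>> jog_arm(
  hand=[0.01,0.01,0.01,0.01,0.01],
  travel=[
    [0.0085,-0.004,0],
    [0,0,0],
    [0,0,0],
    [0,0,0],
    [0,0,0],
  ],
  yaw=[-0.127,0,0,0,0],
)

```text
time_s: 52.55
position: [0.6277, 0.1783, 0.349]
tool_rot: [[0.998, 0.058, 0.0], [0.058, -0.998, 0.0], [0.0, -0.0, -1.0]]
ft_force: [0.3, 0.6, -3.1]
grip_width: 0.0268
gripper_force: 49.0
```

```bash
python3 st.py; python3 - <<'E'
from h import *
# bar ends seen again: upper edge line of the bright bar in scene and side views, near the posts
for n in('scene','side'):
    C,im=grab(n,'r_'+n); np.savez('pics/r_%s.npz'%n,K=C[0],D=C[1],p=C[2],R=C[3])
    print(n,proj(C,[[.6235,.268,.152],[.6337,.09,.152],[.6286,.179,.152]]).round(1).tolist())
S=load('scene0');D=load('side0')
print(tri(S,(288,210),D,(208,180)),tri(S,(307,171.5),D,(194,220)))
E
```

```text
yaw -1.512774828332161 q1,6 [ 5.4815 92.158 ] F [ 0.2953  0.5767 -3.1053] T [ 0.0096 -0.0333 -0.0366] [0.6277 0.1783 0.349 ] 52.55
scene [[308.1, 170.0], [288.4, 209.5], [298.6, 189.1]]
side [[193.0, 220.4], [206.5, 178.1], [200.0, 198.5]]
(array([0.6303, 0.0915, 0.1449]), np.float64(0.0031069555316474732)) (array([0.622 , 0.2631, 0.1483]), np.float64(0.00045831598538388223))
```

>>> jog_arm(
  hand=[0.01,0.01,0.01,0.01,0.01],
  travel=[
    [0,0,-0.03],
    [0,0,-0.04],
    [0,0,-0.04],
    [0,0,-0.03],
    [0,0,-0.015],
  ],
  yaw=[0,0,0,0,0],
)

```text
time_s: 53.28
position: [0.6275, 0.1779, 0.1922]
tool_rot: [[0.998, 0.057, -0.002], [0.057, -0.998, -0.0], [-0.002, 0.0, -1.0]]
ft_force: [-0.1, 0.1, -2.8]
grip_width: 0.0268
gripper_force: 49.0
```

>>> jog_arm(
  hand=[0.01,0.01,0.01,0.01,0.01],
  travel=[
    [0,0,-0.005],
    [0,0,-0.004],
    [0,0,-0.003],
    [0,0,0],
    [0,0,0],
  ],
  yaw=[0,0,0,0,0],
)

```text
time_s: 53.9
position: [0.6282, 0.1779, 0.1821]
tool_rot: [[0.998, 0.057, 0.001], [0.057, -0.998, 0.0], [0.001, -0.0, -1.0]]
ft_force: [0.8, 0.2, -3.2]
grip_width: 0.0266
gripper_force: 49.0
```

>>> jog_arm(
  hand=[0.01,0.01,0.01,0.01,0.01],
  travel=[
    [0,0,-0.001],
    [0,0,-0.001],
    [0,0,-0.001],
    [0,0,0],
    [0,0,0],
  ],
  yaw=[0,0,0,0,0],
)

```text
time_s: 54.52
position: [0.6281, 0.178, 0.1799]
tool_rot: [[0.998, 0.057, 0.001], [0.057, -0.998, 0.0], [0.001, 0.0, -1.0]]
ft_force: [-3.3, -1.0, 5.3]
grip_width: 0.0266
gripper_force: 49.8
```

```bash
python3 st.py
```

```text
yaw -1.5139143886305304 q1,6 [ 5.4526 92.1941] F [-3.2631 -0.9816  5.3078] T [-0.0937  0.5006 -0.0034] [0.6281 0.178  0.1799] 54.525
```

>>> jog_arm(
  hand=[0.03,0.034,0.045,0.05,0.05],
  travel=[
    [0,0,0],
    [0,0,0],
    [0,0,0],
    [0,0,0],
    [0,0,0],
  ],
  yaw=[0,0,0,0,0],
)

```text
time_s: 55.15
position: [0.628, 0.1779, 0.1786]
tool_rot: [[0.998, 0.057, -0.0], [0.057, -0.998, 0.0], [-0.0, -0.0, -1.0]]
ft_force: [0.9, 0.3, 0.2]
grip_width: 0.05
gripper_force: 0.0
```

>>> jog_arm(
  hand=[0.05,0.05,0.05,0.05,0.05],
  travel=[
    [0,0,0.01],
    [0,0,0.03],
    [0,0,0.05],
    [0,0,0.05],
    [0,0,0],
  ],
  yaw=[0,0,0,0,0],
)

```text
time_s: 55.78
position: [0.6287, 0.1781, 0.324]
tool_rot: [[0.998, 0.057, 0.01], [0.057, -0.998, 0.001], [0.01, -0.0, -1.0]]
ft_force: [0.8, -0.0, -0.5]
grip_width: 0.05
gripper_force: 0.0
```

>>> jog_arm(
  hand=[0.05,0.05,0.05,0.05,0.05],
  travel=[
    [-0.05,0,0.02],
    [-0.06,-0.02,0],
    [-0.06,-0.03,0],
    [-0.05,-0.03,0],
    [0,0,0],
  ],
  yaw=[0,0,0,0,0],
)

```text
time_s: 56.4
position: [0.4099, 0.0994, 0.339]
tool_rot: [[0.998, 0.055, 0.0], [0.055, -0.998, -0.0], [0.0, 0.0, -1.0]]
ft_force: [-0.4, 0.2, 0.6]
grip_width: 0.0501
gripper_force: 0.0
```

```bash
python3 st.py; python3 stand.py f blue orange green; python3 - <<'E'
from h import *
C,im=cam('wrist'),env.get_image('wrist')
S=cv2.imread('pics/scenef.png');D=cv2.imread('pics/sidef.png')
f=lambda a:cv2.resize(a,(400,560),interpolation=cv2.INTER_CUBIC)
cv2.imwrite('pics/final.png',cv2.hconcat([f(S[130:340,200:350]),f(D[80:290,150:300])]))
E
```

```text
yaw -1.5156185531456727 q1,6 [-2.5368 84.3012] F [-0.3937  0.1816  0.5556] T [0.0182 0.015  0.022 ] [0.4099 0.0994 0.339 ] 56.4
blue scene exp [248.8 259.7] got [248.8 259.8] area 82
blue side exp [229.9 127.1] got [230.7 128.2] area 76
(array([ 0.6126, -0.1397,  0.1739]), np.float64(0.002065899361441792))
orange scene exp [235.7 281.5] got [235.2 281.3] area 88
orange side exp [235.4 112.8] got [235.9 112.2] area 52
(array([ 0.6136, -0.2216,  0.1801]), np.float64(0.0007684176934275654))
green scene exp [221.9 304.6] got [221.6 304.7] area 92
green side exp [240.6  99.2] got [240.8 100.2] area 45
(array([ 0.6143, -0.2998,  0.174 ]), np.float64(0.0007186943272823207))
```

View pics/final.png

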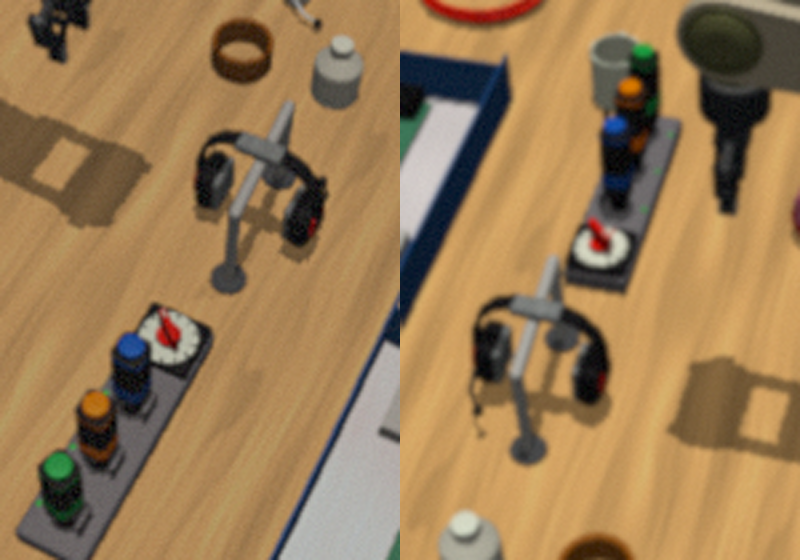

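The final view shows all three drivers upright in their cups and the headset draped level over the middle of the bar. The key was wound until it met a hard stop.

```bash
python3 -c "
from rig import env
print(env.close_job())"
```

```text
the job is handed in; nothing more can be done
None
```

The job is handed in at about 56 s of the 210 s: the last pictures show all three drivers upright in their cups and the headset level over the middle of the rail, and I wound the key about 7 rad clockwise until its torque jumped at the stop; the hand-in returned no verdict.

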